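# Pack the rinsed drain fittings into their kit box

## Task

Pack the drain-fitting kit into its tight box: the pipe elbow with its level leg fully home under the clear hood against the end wall, the angle bracket flat on the floor right up against it, and the coupling, which you slide off the open end of the drying bar, lying lengthwise on the bracket's foot. They fit only in that order; leave all three fully down in the box and let go, and leave the other things on the bench where they are.

Things in the scene. Friction and masses are not known exactly. Their poses are not given: they have to be found in the camera images.
- kitbox: White box fixed to the bench, long and narrow, open on top but for a clear hood over its +y end. Origin: centre of its underside; y along its length to the hooded end, z up. Inside 49 mm wide, 190 mm long (y -95 to +95), floor 5 mm thick, walls 5 mm. Side walls 27 mm high beside the opening, end wall at -y 50 mm. Screw ears 6 mm high reach out to x +-44 at mid-length.
- hood_edge (a point): Middle of the hood's front edge, on its underside, 49 mm above the box's underside and at box y = +53; axes as the box's. The hood is 4 mm thick and covers the full width from here to the closed end (inner face 42 mm further in +y). A part 40 mm high passes beneath it (44 mm of room).
- elbow_riser (a point): Grey elbow, 0.2 kg, 96 mm high, on a foot 90 (y) x 46 mm. At the -y end a 46 mm cube carries a riser with a square 44 mm socket, 40 mm high, on top; the +y leg ends in a collar 44 wide, 40 high. Point: socket centre, 76 mm above the underside, 23 from the foot's -y end, 67 from the leg's end. y along the leg, z up. Home: leg end at box y +95, axes as the box's; fills y +5 to +95.
- bracket_upright (a point): Grey angle bracket, 0.2 kg: foot 96 (y) x 46 mm, 16 thick, with a 6 mm high rib on each long edge (31 mm apart) to cradle the tube; upright 22 thick (y), 46 wide, 90 mm high, flush with the foot's +y end. Point: middle of the upright, 70 mm above the underside, 11 from the +y end, 85 from the foot's -y end. y to the upright, z up. Home: axes as the box's, upright against the elbow's cube, foot ends 4 mm from the -y wall.
- coupling_center (a point): Grey plain tube 74 mm long, 46 mm outside diameter, 34 mm bore, 0.12 kg. Point: its centre; y axis along the tube (both ends alike). At first it hangs on the drying bar, its centre 8 mm below the bar's axis. Home: on the bracket's foot, along the box, between upright and -y end wall (4 mm spare with the others home), centre 44 mm above the box's underside.
- bar_end (a point): Drying stand fixed to the bench: a level steel bar, 18 mm diameter, axis 130 mm above the bench, held at one end only by a post. Point: centre of the bar's open end; y along the bar from the open end back to the post, whose face is 125 mm away. Post 30 mm wide, 148 mm high.
- jar: Bystander: amber jar 64 mm across, 95 mm high; origin at its underside.
- netcup: Bystander: grey open cup 70 mm across, 70 mm high; origin at its underside.
- spanner: Bystander: steel spanner lying on the bench along its x axis.
- brush: Bystander: brush lying on the bench along its x axis.
- union: Bystander: grey straight pipe union standing upright, 60 mm high, 52 mm across; not part of the kit. Origin at its underside.
- endcap: Bystander: grey round end cap 60 mm across, 34 mm high; not part of the kit. Origin at its underside.
- sample_box: Bystander: white closed box 90 x 60 x 45 mm; origin at its underside.
Not all that is in view belongs to the job. Leave any green look-alike of the part that bears elbow_riser alone. Leave any turquoise look-alike of the kitbox alone.

How it is judged:
On the way, in this order (a step that is already met when the one before it is completed fails the run):
1. the elbow is fully home under the hood (x of elbow_riser in the frame of kitbox between -0.005 and 0.005 m and y of elbow_riser in the frame of kitbox between 0.022 and 0.034 m and z of elbow_riser in the frame of kitbox between 0.077 and 0.085 m and angle between the y axis of elbow_riser and the y axis of kitbox, either way round below 0.09 rad and angle between elbow_riser's own z axis and vertical below 0.08 rad), for 0.2 s.
2. the bracket is fully home against the elbow (all of step 1 and x of bracket_upright in the frame of kitbox between -0.005 and 0.005 m and y of bracket_upright in the frame of kitbox between -0.012 and 1.73472e-18 m and z of bracket_upright in the frame of kitbox between 0.071 and 0.079 m and angle between the y axis of bracket_upright and the y axis of kitbox, either way round below 0.09 rad and angle between bracket_upright's own z axis and vertical below 0.08 rad), for 0.2 s.
3. the coupling lies on the bracket's foot in the box (all of step 2 and x of coupling_center in the frame of kitbox between -0.006 and 0.006 m and y of coupling_center in the frame of kitbox between -0.062 and -0.05 m and z of coupling_center in the frame of kitbox between 0.04 and 0.048 m and angle between the y axis of coupling_center and the y axis of kitbox, either way round below 0.09 rad and angle between coupling_center's own y axis and vertical between 1.48 and 1.66 rad), for 0.2 s.
At the end, for the whole second after the job is handed in: Elbow, bracket and coupling at rest in their places in the box: along its length each within 6 mm, heights within 4 mm of fully down, elbow and bracket upright within 0.08 rad; all turned less than 0.09 rad and within 5 mm of the box centre line (coupling 6 mm) (all of step 3 and linear speed of each of elbow, bracket, coupling below 0.02 m/s); the robot touches nothing.
It fails at once if a bystander on the bench is pushed more than 50 mm away (distance of any of jar, netcup, spanner, brush, union, endcap, sample_box from where it was at the start of the episode above 0.05 m).
It also fails if it takes over 72 s, if anything falls off the work surface, if the arm or the gripper's body presses on something with over 40 N, if the wrist force passes 120 N, or if a joint passes its speed limit or range.

## Robot

A 7-joint arm with a two-finger parallel gripper is mounted at the origin on the work surface. World frame = base frame: x ahead of the robot, y to its left, z up, the work surface at z = 0. Lengths are in m, angles in rad, forces in N, time in s.
With the tool pointing down it reaches from about 0.35 to 0.9 m from the base axis. Payload 8.1 kg.
Tool frame: the origin (TCP) lies midway between the tips of the shut fingers; the grasp point (between the pads) lies 19 mm behind it; z points along the fingers, y is the line along which they close (so a half turn about z gives the same grasp; the last joint's range is limited). The gripper opens to 92 mm and grips with 3 to 60 N. Pads are 19 mm wide; open, the fingers measure 130 mm over their backs; the gripper's body (75 mm by 190 mm) begins 47 mm behind the grasp point.
Start: joints at [-1.281, 0.434, 0.025, 1.573, -0.012, 1.134, -0.075], TCP at [0.239, 0.577, 0.227] pointing down, gripper open.
Joint ranges: [-2.62, 2.62], [-0.44, 2.09], [-1.27, 1.32], [0.08, 2.57], [-1.32, 4.46], [0.12, 2], [-2.74, 2.74]. Speed limits (rad/s): [2.22, 2.22, 3.01, 3.01, 3.14, 3.14, 3.14].

## Interface

Orientations are given as a rotation vector (axis times angle).
In Python, from cell import arm gives the robot as it stands.
- The arm moves only by the tool send_rows, never from a script. Its argument "increments" is a list of rows, each a list of 3 entries, a list of its own where there are three numbers: the finger opening in cm, from 0 to 9.18, then the shift along the tool's x, y, z in cm, then the turn, a rotation vector about the tool's x, y, z in rad. A call has 1 to 5 rows; each row shifts and turns the commanded pose from where the row before left it, along the tool's axes as they then stand; what a row does not reach is not made up. A row lasts 1/10 s, in which the tool goes at most 50 mm and 8.59 degrees, less where a joint would pass 70% of its speed; a pose out of reach is approached as far as the arm can. A call is refused whole if a number of a shift passes 5 or a number of a turn 0.15, either way. A call with a gripper value outside its range is refused whole. The fingers move at their own pace and stop on an object; "force" is the grip in N (left out, the last holds). Time passes only in rows, so rows that do not move let the fingers close. It gives the time, the measured TCP pose, the force, the opening and the grip force at its end, in the units of the state.
- arm.observe(): the state, without advancing time (a new reading comes with each control period).
- arm.get_image(name): name is "scene" or "top" or "wrist"; returns the picture (420x560x3 uint8, red, green, blue); there is no depth.
- arm.camera_params(name): a dict with "camera_matrix" (3x3 intrinsics, pixels), "k1" (the pictures are not rectified: a ray, as slopes to the right and down, at radius r is drawn at 1 + k1 r^2 times it, then the intrinsics apply), "R" (3x3) and "t" (3): a world point X has camera coordinates R X + t. Camera axes: x right, y down, z forward; pixel columns grow to the right and rows downward; lengths in m; the calibration is good to about 2 mm. A picture is of the moment at which its call begins: read the wrist's pose just before it. camera_params takes no time and is no camera call; for the wrist camera it gives the pose at the moment of the call.
- arm.sign_off(): hands the job in; it is judged then, once.
The state is a dict: "clock": time; "joints": joint angles; "dq": joint speeds; "joint_efforts": joint torques, N m; "position": TCP position; "ee_rot": TCP orientation; "force": force on the tool from outside, world axes, zero at the start; "ft_torque": the same for the moment, N m; "width": opening from 0.0 (shut) to 1.0 (fully open); "gripper_force": force on a finger pad.
Only numpy, scipy, OpenCV 4.12 (cv2) and the standard library are available. Lean on these libraries where they do the work, as an engineer would, in place of code of your own. Each camera call takes 0.05 s, during which the arm holds its last target. There are 200 camera calls.

## Working session

There is one attempt and no reset: what is moved stays moved. The work goes in short steps, Python scripts to look and compute and a tool call to move; the robot and the scene stay as the last step left them, time stands still between calls to the robot, and variables do not carry over. Pictures are saved under pics/ and viewed, at most 10 in all, crops included, and the job is handed in when it is done.

Besides the shell and the picture viewer there is one more tool, called after "Emit:" by a JSON object that holds its "op" and its "data", one argument or row to a line. send_rows: Moves the arm, as the interface text tells. Its arguments: {"type":"object","properties":{"increments":{"type":"array"},"force":{"type":"number"}},"required":["increments"]}

```bash
mkdir -p pics; ls; python3 - <<'E'
from cell import arm
import cv2,numpy as np
print(arm.observe())
for n in("scene","top"):
    im=arm.get_image(n);cv2.imwrite(f"pics/{n}0.png",im[:,:,::-1]);np.save(f"pics/{n}0.npy",im)
    print(n,arm.camera_params(n))
E
```

```text
pics
{'clock': 0.0, 'joints': array([-1.2805955 ,  0.43522829,  0.02499343,  1.57408536, -0.01162688,
        1.13395966, -0.07511822]), 'dq': array([ 1.07014360e-03,  1.09710172e-03,  4.96299012e-04,  8.60434130e-04,
        3.78919428e-05, -4.60001906e-04,  7.58230504e-04]), 'joint_efforts': array([-1.85976642e-03, -6.67849159e+01,  9.84582715e-01, -3.14463794e+01,
       -6.03700010e-02,  4.30243893e-02,  1.87534156e-04]), 'position': array([0.23910174, 0.57692291, 0.22594642]), 'ee_rot': array([-6.13197985e-01, -3.08098644e+00,  2.39541269e-03]), 'force': array([ 0.12631359, -0.54528011, -0.11690683]), 'ft_torque': array([-0.01117341, -0.02235036,  0.01873664]), 'gripper_force': 0.0, 'width': 1.0012994745642219}
scene {'camera_matrix': array([[452.10502744,   0.        , 277.34549299],
       [  0.        , 452.10502744, 210.37586288],
       [  0.        ,   0.        ,   1.        ]]), 'k1': -0.11554858158171506, 'R': array([[ 0.77273951,  0.63433681,  0.02214642],
       [ 0.41433131, -0.47768558, -0.77469094],
       [-0.48083595,  0.60781025, -0.63195212]]), 't': array([-0.43885295, -0.1200333 ,  1.67236086])}
top {'camera_matrix': array([[418.64872332,   0.        , 277.7151122 ],
       [  0.        , 418.64872332, 205.92889053],
       [  0.        ,   0.        ,   1.        ]]), 'k1': -0.0766124348750572, 'R': array([[-0.06414855, -0.99793721, -0.00250733],
       [-0.97522924,  0.06322143, -0.21196931],
       [ 0.21169058, -0.0111523 , -0.97727311]]), 't': array([0.05661893, 0.50959329, 1.03608687])}
```

View pics/scene0.png

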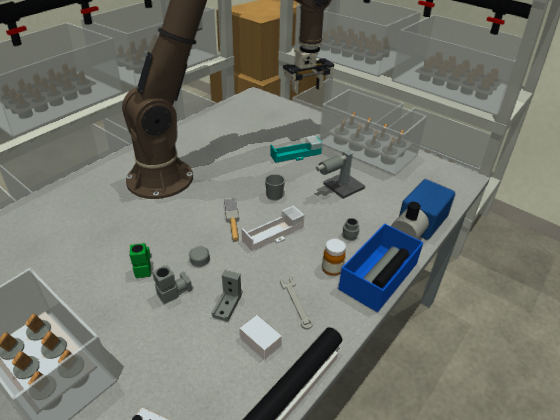

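View pics/top0.png

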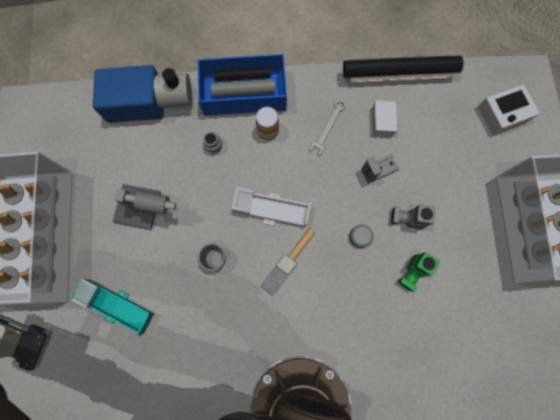

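The scene shows the white kitbox at about (272,230), elbow (168,283), bracket (228,295) and bar with tube (335,165). In the top view they are at (272,207), (415,215), (380,167) and (145,200). The hood is at the box's left end (+y world).

```bash
cat > h.py <<'E'
import cv2,numpy as np
from cell import arm
from scipy.spatial.transform import Rotation as Ro
def ray(P,uv):
    K=P["camera_matrix"];d=np.array([P["k1"],0,0,0,0.])
    p=np.asarray(uv,float).reshape(-1,2); q=(p-K[:2,2])/[K[0,0],K[1,1]]
    s=q.copy()
    for _ in range(20): s=q/(1+P["k1"]*(s**2).sum(1,keepdims=True))
    D=np.c_[s,np.ones(len(s))]@P["R"]; return -P["R"].T@P["t"],D
def onz(P,uv,z):
    C,D=ray(P,uv); return C+D*((z-C[2])/D[:,2])[:,None]
def proj(P,X):
    c=np.atleast_2d(X)@P["R"].T+P["t"]; s=c[:,:2]/c[:,2:]
    s=s*(1+P["k1"]*(s**2).sum(1,keepdims=True)); K=P["camera_matrix"]
    return s*K[0,0]+K[:2,2]
def tri(rays):
    A=np.zeros((3,3));b=np.zeros(3)
    for C,D in rays:
        D=D.ravel()/np.linalg.norm(D);M=np.eye(3)-np.outer(D,D);A+=M;b+=M@C
    return np.linalg.solve(A,b)
E
python3 - <<'E'
import numpy as np,cv2
T=np.load("pics/top0.npy");S=np.load("pics/scene0.npy")
def c(im,u,v):return cv2.resize(im[v:v+75,u:u+100],None,fx=4,fy=4,interpolation=cv2.INTER_CUBIC)
cv2.imwrite("pics/c1.png",np.vstack([np.hstack([c(T,350,155),c(T,225,170)]),np.hstack([c(T,100,165),c(S,295,130)])])[:,:,::-1])
E
```

```text
(no output)
```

View pics/c1.png

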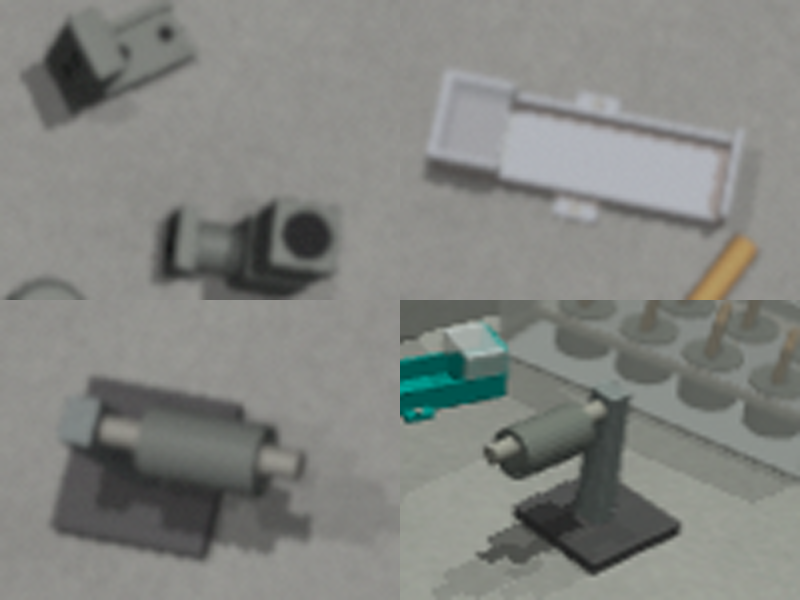

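The crops show: upper left, the bracket (upright's top about (100,40)) and elbow (socket hole (307,236), collar left). Upper right, the box, with end corners (448,72), (428,165), (740,130), (718,222). Lower left, the bar's open end (303,464), post (82,423) and tube between (140,440) and (270,460).

```bash
python3 - <<'E'
from h import *
np.set_printoptions(precision=4,suppress=True)
P=arm.camera_params("top")
f=lambda o,p:np.array(o)+np.array(p)/4.
A=(350,155);B=(225,170);C=(100,165)
print("socket",onz(P,f(A,(307,236)),.096)); 
print("collar top",onz(P,f(A,(190,240)),.040))
print("bracket top",onz(P,f(A,(100,40)),.09)," foot end",onz(P,f(A,[(165,5),(198,52)]),.019))
b=onz(P,f(B,[(48,72),(28,165)]),.053);e=onz(P,f(B,[(340,130),(318,222)]),.05)
print("box",b,e,(b.mean(0)+e.mean(0))/2,np.linalg.norm(b.mean(0)-e.mean(0)),"ears",onz(P,f(B,[(200,98),(175,212)]),.006))
d=(b.mean(0)-e.mean(0));print("yaw of y axis",np.arctan2(d[1],d[0]))
t=onz(P,f(C,[(303,164)]),.13);po=onz(P,f(C,(82,123)),.148);print("bar",t,po,np.linalg.norm(t-po))
tb=onz(P,f(C,[(140,140),(268,160)]),.122);print("tube",tb,np.linalg.norm(tb[0]-tb[1]))
S=arm.camera_params("scene"); u=(295+92/4,130+152/4)
print("tri bar",tri([ray(P,f(C,(303,164))),ray(S,u)]))
W=arm.camera_params("wrist");o=arm.observe();R=Ro.from_rotvec(o["ee_rot"]).as_matrix()
print("wrist K",W["camera_matrix"],"cam in tool",R.T@(-W["R"].T@W["t"]-o["position"]),"Rct",W["R"]@R); print(R)
E
```

```text
socket [[ 0.4582 -0.3488  0.096 ]]
collar top [[ 0.4704 -0.291   0.04  ]]
bracket top [[ 0.5963 -0.2338  0.09  ]]  foot end [[ 0.6406 -0.3009  0.019 ]
 [ 0.6052 -0.3196  0.019 ]]
box [[0.5678 0.1277 0.053 ]
 [0.5061 0.1434 0.053 ]] [[ 0.5169 -0.0615  0.05  ]
 [ 0.4569 -0.0423  0.05  ]] [0.5119 0.0418 0.0515] 0.19403463815612895 ears [[0.5552 0.0285 0.006 ]
 [0.4772 0.0503 0.006 ]]
yaw of y axis 1.3100011308748354
bar [[0.5118 0.2722 0.13  ]] [[0.5417 0.4027 0.148 ]] 0.1350813615718272
tube [[0.5354 0.3757 0.122 ]
 [0.5175 0.2958 0.122 ]] 0.08191468021053064
tri bar [0.5128 0.2733 0.1328]
wrist K [[301.4589   0.     277.9135]
 [  0.     301.4589 210.8908]
 [  0.       0.       1.    ]] cam in tool [ 0.0656  0.0002 -0.1584] Rct [[-0.0008  1.      0.0012]
 [-0.9694 -0.0005 -0.2456]
 [-0.2456 -0.0014  0.9694]]
[[-0.9238  0.3828 -0.0004]
 [ 0.3828  0.9238 -0.0013]
 [-0.0001 -0.0014 -1.    ]]
```

```bash
cat >> h.py <<'E'
def Rt(yaw,pitch=0.):  # tool down, tool y at world yaw
    y=np.array([np.cos(yaw),np.sin(yaw),0]);z=np.array([0,0,-1.]);return np.c_[np.cross(y,z),y,z]
def cur():
    o=arm.observe();return o["position"],Ro.from_rotvec(o["ee_rot"]).as_matrix()
def plan(pos,yaw,n,start=None,turn_first=False):
    p0,R0=start or cur(); R1=Rt(yaw); rv=Ro.from_matrix(R0.T@R1).as_rotvec()
    d=np.array(pos)-p0; R=R0
    for i in range(n):
        s=R.T@(d/n)*100; print(np.round(s,2),np.round(rv/n,3)); R=R@Ro.from_rotvec(rv/n).as_matrix()
    return np.array(pos,float),R1
def rel(pos,yaw):
    "shift (cm) in current tool axes and turn still needed"
    p0,R0=cur(); print("pos",np.round(p0,4),"shift cm",np.round(R0.T@(np.array(pos)-p0)*100,2),"turn",np.round(Ro.from_matrix(R0.T@Rt(yaw)).as_rotvec(),3))
E
python3 - <<'E'
from h import *
plan((.45,.03,.28),-.26,16)
E
```

```text
[-2.53 -2.65 -0.33] [-0.    0.    0.09]
[-2.75 -2.42 -0.33] [-0.    0.    0.09]
[-2.96 -2.16 -0.33] [-0.    0.    0.09]
[-3.14 -1.89 -0.33] [-0.    0.    0.09]
[-3.3  -1.6  -0.33] [-0.    0.    0.09]
[-3.43 -1.29 -0.34] [-0.    0.    0.09]
[-3.53 -0.98 -0.34] [-0.    0.    0.09]
[-3.6  -0.66 -0.34] [-0.    0.    0.09]
[-3.65 -0.33 -0.34] [-0.    0.    0.09]
[-3.66 -0.   -0.34] [-0.    0.    0.09]
[-3.65  0.32 -0.34] [-0.    0.    0.09]
[-3.61  0.65 -0.34] [-0.    0.    0.09]
[-3.53  0.97 -0.34] [-0.    0.    0.09]
[-3.43  1.29 -0.34] [-0.    0.    0.09]
[-3.3   1.59 -0.34] [-0.    0.    0.09]
[-3.15  1.88 -0.34] [-0.    0.    0.09]
```

Emit:
{"op": "send_rows", "data": {
  "increments": [
    [9.18, [-2.5, -2.6, -0.4], [0, 0, 0.09]],
    [9.18, [-2.8, -2.4, -0.4], [0, 0, 0.09]],
    [9.18, [-3.0, -2.2, -0.4], [0, 0, 0.09]],
    [9.18, [-3.1, -1.9, -0.4], [0, 0, 0.09]],
    [9.18, [-3.3, -1.6, -0.4], [0, 0, 0.09]]
  ]
}}

```text
clock: 0.6
position: [0.3054, 0.4049, 0.2466]
ee_rot: [-1.29, -2.864, 0.001]
force: [0.5, 0.2, 0.3]
width: 0.999
gripper_force: 0.0
```

Emit:
{"op": "send_rows", "data": {
  "increments": [
    [9.18, [-3.4, -1.3, -0.4], [0, 0, 0.09]],
    [9.18, [-3.5, -1.0, -0.4], [0, 0, 0.09]],
    [9.18, [-3.6, -0.7, -0.3], [0, 0, 0.09]],
    [9.18, [-3.6, -0.3, -0.3], [0, 0, 0.09]],
    [9.18, [-3.7, 0, -0.3], [0, 0, 0.09]]
  ]
}}

```text
clock: 1.1
position: [0.3703, 0.2344, 0.2637]
ee_rot: [-1.897, -2.504, 0.0]
force: [1.4, 0.4, -0.1]
width: 0.999
gripper_force: 0.0
```

Emit:
{"op": "send_rows", "data": {
  "increments": [
    [9.18, [-3.6, 0.3, -0.3], [0, 0, 0.09]],
    [9.18, [-3.6, 0.7, -0.3], [0, 0, 0.09]],
    [9.18, [-3.5, 1.0, -0.3], [0, 0, 0.09]],
    [9.18, [-3.4, 1.3, -0.3], [0, 0, 0.09]],
    [9.18, [-3.3, 1.6, -0.3], [0, 0, 0.09]]
  ]
}}

```text
clock: 1.6
position: [0.4366, 0.0646, 0.2788]
ee_rot: [-2.407, -2.018, -0.0]
force: [0.5, -0.8, 0.3]
width: 1.0
gripper_force: 0.0
```

Emit:
{"op": "send_rows", "data": {
  "increments": [
    [9.18, [-3.1, 1.9, -0.3], [0, 0, 0.09]],
    [9.18, [0, 0, 0], [0, 0, 0]]
  ]
}}

```text
clock: 1.8
position: [0.4511, 0.0275, 0.2822]
ee_rot: [2.5, 1.899, 0.001]
force: [-0.9, -0.1, -0.3]
width: 1.002
gripper_force: 0.0
```

```bash
python3 - <<'E'
from h import *
import pickle
P=arm.camera_params("wrist");im=arm.get_image("wrist");cv2.imwrite("pics/w1.png",im[:,:,::-1]);pickle.dump((P,im),open("pics/w1.pkl","wb"))
print(cur(),arm.observe()["clock"])
plan((.49,-.31,.27),-.2,10)
E
```

```text
(array([0.45029517, 0.03008633, 0.28179553]), array([[ 2.63744019e-01,  9.64592662e-01,  2.98851526e-04],
       [ 9.64592656e-01, -2.63743889e-01, -4.11908504e-04],
       [-3.18503656e-04,  3.96908391e-04, -9.99999871e-01]])) 1.85
[-3.18  1.28  0.12] [ 0.     0.    -0.007]
[-3.18  1.26  0.12] [ 0.     0.    -0.007]
[-3.19  1.24  0.12] [ 0.     0.    -0.007]
[-3.2   1.22  0.12] [ 0.     0.    -0.007]
[-3.21  1.19  0.12] [ 0.     0.    -0.007]
[-3.22  1.17  0.12] [ 0.     0.    -0.007]
[-3.22  1.15  0.12] [ 0.     0.    -0.007]
[-3.23  1.13  0.12] [ 0.     0.    -0.007]
[-3.24  1.11  0.12] [ 0.     0.    -0.007]
[-3.25  1.09  0.12] [ 0.     0.    -0.007]
```

View pics/w1.png

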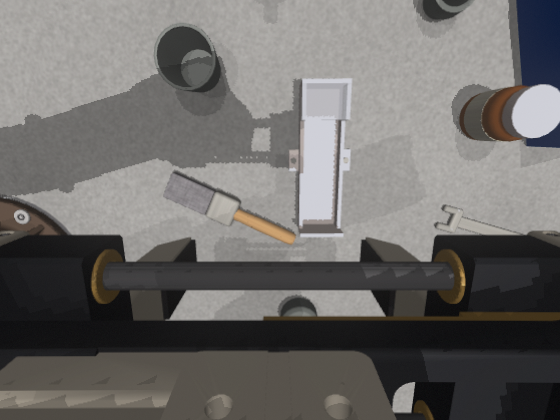

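The wrist picture shows the box upright in the image: hood top corners (303,79), (352,79), ears at (294,159), (347,159), −y wall at row about 235. The gripper hides the lower half, so targets must lie ahead (+x tool) of the TCP.

```bash
python3 - <<'E'
from h import *
import pickle
np.set_printoptions(precision=4,suppress=True)
P,im=pickle.load(open("pics/w1.pkl","rb"))
g=im.astype(int);m=((g.min(2)>165)).astype(np.uint8);m[240:]=0;m[:,:270]=0;m[:,380:]=0
n,l,s,c=cv2.connectedComponentsWithStats(m);k=1+s[1:,4].argmax();print(s[k]);b=l==k
for r in list(range(76,240,6)):
    x=np.where(m[r])[0];print(r,(x.min(),x.max()) if len(x) else None,end="; ")
h=onz(P,[(301.5,79),(352,79)],.053);print("\nhood",h,np.linalg.norm(h[0]-h[1]))
e=onz(P,[(298.5,235),(344,235)],.05);print("end",e,np.linalg.norm(e[0]-e[1]))
d=h.mean(0)-e.mean(0);print("len",np.linalg.norm(d),"yaw",np.arctan2(d[1],d[0]),"ctr",(h.mean(0)+e.mean(0))/2)
ea=onz(P,[(289.5,159.5),(351,159.5)],.006);print("ears",ea,np.linalg.norm(ea[0]-ea[1]),ea.mean(0))
E
```

```text
[ 299   77   67  149 5415]
76 (np.int64(273), np.int64(365)); 82 (np.int64(302), np.int64(352)); 88 (np.int64(289), np.int64(369)); 94 (np.int64(277), np.int64(365)); 100 (np.int64(302), np.int64(364)); 106 (np.int64(270), np.int64(374)); 112 (np.int64(280), np.int64(370)); 118 (np.int64(302), np.int64(375)); 124 (np.int64(304), np.int64(379)); 130 (np.int64(301), np.int64(369)); 136 (np.int64(301), np.int64(375)); 142 (np.int64(301), np.int64(366)); 148 (np.int64(302), np.int64(357)); 154 (np.int64(294), np.int64(350)); 160 (np.int64(303), np.int64(350)); 166 (np.int64(303), np.int64(349)); 172 (np.int64(303), np.int64(343)); 178 (np.int64(300), np.int64(342)); 184 (np.int64(300), np.int64(342)); 190 (np.int64(300), np.int64(342)); 196 (np.int64(299), np.int64(341)); 202 (np.int64(299), np.int64(341)); 208 (np.int64(299), np.int64(341)); 214 (np.int64(299), np.int64(341)); 220 (np.int64(299), np.int64(340)); 226 (np.int64(338), np.int64(363)); 232 (np.int64(347), np.int64(377)); 238 (np.int64(334), np.int64(345)); 
hood [[0.5133 0.1443 0.053 ]
 [0.5713 0.128  0.053 ]] 0.06018593337640669
end [[ 0.4602 -0.0455  0.05  ]
 [ 0.52   -0.0622  0.05  ]] 0.06211148152300364
len 0.1970503046510064 yaw 1.3028992109370774 ctr [0.5162 0.0411 0.0515]
ears [[0.4756 0.0523 0.006 ]
 [0.56   0.0287 0.006 ]] 0.08765878629232483 [0.5178 0.0405 0.006 ]
```

Emit:
{"op": "send_rows", "data": {
  "increments": [
    [9.18, [-3.4, 1.3, 0.2], [0, 0, 0]],
    [9.18, [-3.4, 1.3, 0.2], [0, 0, 0]],
    [9.18, [-3.4, 1.3, 0.2], [0, 0, 0]],
    [9.18, [-3.4, 1.3, 0.2], [0, 0, 0]],
    [9.18, [-3.4, 1.3, 0.2], [0, 0, 0]]
  ]
}}

```text
clock: 2.35
position: [0.4686, -0.1486, 0.2714]
ee_rot: [-2.489, -1.915, -0.0]
force: [0.4, 0.8, -0.1]
width: 1.0
gripper_force: 0.0
```

Emit:
{"op": "send_rows", "data": {
  "increments": [
    [9.18, [-3.4, 1.3, 0.2], [0, 0, 0]],
    [9.18, [-3.4, 1.3, 0.2], [0, 0, 0]],
    [9.18, [-3.4, 1.3, 0.2], [0, 0, 0]],
    [9.18, [-3.4, 1.3, 0.2], [0, 0, 0]],
    [9.18, [-3.4, 1.3, 0.2], [0, 0, 0]]
  ]
}}

```text
clock: 2.85
position: [0.4881, -0.3295, 0.2609]
ee_rot: [-2.489, -1.915, -0.001]
force: [0.6, 0.6, 0.2]
width: 1.002
gripper_force: 0.0
```

Emit:
{"op": "send_rows", "data": {
  "increments": [
    [9.18, [-3.4, 0.8, 0], [0, 0, 0]],
    [9.18, [-3.4, 0.8, 0], [0, 0, 0]],
    [9.18, [-3.0, 0, 0], [0, 0, 0]],
    [9.18, [-1.5, 0, 0], [0, 0, 0]],
    [9.18, [0, 0, 0], [0, 0, 0]]
  ]
}}

```text
clock: 3.35
position: [0.4726, -0.4441, 0.2612]
ee_rot: [-2.494, -1.909, 0.001]
force: [-0.7, 0.3, -0.2]
width: 1.0
gripper_force: 0.0
```

```bash
python3 - <<'E'
from h import *
import pickle
P=arm.camera_params("wrist");im=arm.get_image("wrist");cv2.imwrite("pics/w2.png",cv2.resize(im[:250,:,::-1],None,fx=1.4,fy=1.4));pickle.dump((P,im),open("pics/w2.pkl","wb"))
print(cur(),arm.observe()["clock"])
E
```

```text
(array([ 0.47359345, -0.44251381,  0.26121881]), array([[ 2.59408076e-01,  9.65767705e-01, -4.35165895e-04],
       [ 9.65767372e-01, -2.59407508e-01,  1.06183037e-03],
       [ 9.12596182e-04, -6.95716397e-04, -9.99999342e-01]])) 3.4
```

View pics/w2.png

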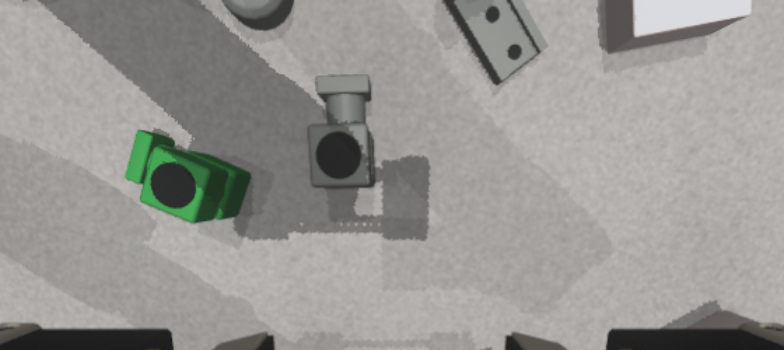

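The wrist picture shows the elbow: socket hole at (338,155), socket corners (308,125), (369,122), (311,187), collar's far edge (317,76)–(369,75), all scaled 1.4. The green look-alike is to its left and the bracket's foot is at the top right.

```bash
python3 - <<'E'
from h import *
import pickle
np.set_printoptions(precision=4,suppress=True)
P,im=pickle.load(open("pics/w2.pkl","rb"))
g=im.astype(int).max(2)[60:150,190:290];m=(g<45).astype(np.uint8)
n,l,s,c=cv2.connectedComponentsWithStats(m);k=1+s[1:,4].argmax();uv=c[k]+[190,60];print(uv,s[k])
h=onz(P,uv,.096)[0];print("hole",h)
q=onz(P,np.array([(308,125),(369,122),(373,185),(311,187)])/1.4,.096);print(q,np.linalg.norm(np.diff(q,axis=0),axis=1),q.mean(0))
f=onz(P,np.array([(317,76),(369,75)])/1.4,.04);print("collar",f,np.linalg.norm(f[1]-f[0]))
d=f.mean(0)-h;print(np.hypot(*d[:2]),"yaw",np.arctan2(d[1],d[0]))
E
```

```text
[241.435  110.5058] [ 36  35  32  32 777]
hole [ 0.4598 -0.3483  0.096 ]
[[ 0.4449 -0.3233  0.096 ]
 [ 0.4877 -0.3329  0.096 ]
 [ 0.4786 -0.3755  0.096 ]
 [ 0.4338 -0.3649  0.096 ]] [0.0438 0.0436 0.0461] [ 0.4613 -0.3492  0.096 ]
collar [[ 0.4558 -0.2797  0.04  ]
 [ 0.497  -0.2902  0.04  ]] 0.042569373152382926
0.06551625745096988 yaw 1.3145020945912969
```

```bash
python3 - <<'E'
from h import *
rel((.460,-.3485,.057),-.235)
E
```

```text
pos [ 0.4736 -0.4425  0.2612] shift cm [ 8.71 -3.74 20.43] turn [-0.001 -0.001 -0.027]
```

Emit:
{"op": "send_rows", "data": {
  "increments": [
    [9.18, [2.9, -1.2, 2.5], [0, 0, -0.027]],
    [9.18, [2.9, -1.3, 3.0], [0, 0, 0]],
    [9.18, [2.8, -1.0, 3.0], [0, 0, 0]],
    [9.18, [0, 0, 0.5], [0, 0, 0]],
    [9.18, [0, 0, 0], [0, 0, 0]]
  ]
}}

```text
clock: 3.9
position: [0.4612, -0.3478, 0.1709]
ee_rot: [-2.46, -1.949, -0.001]
force: [-0.8, -0.2, -0.1]
width: 1.0
gripper_force: 0.0
```

```bash
python3 - <<'E'
from h import *
rel((.460,-.3485,.057),-.235)
E
```

```text
pos [ 0.4612 -0.3478  0.1709] shift cm [-0.12 -0.08 11.39] turn [-0.002 -0.002  0.004]
```

Emit:
{"op": "send_rows", "data": {
  "increments": [
    [9.18, [0, -0.1, 3.0], [0, 0, 0]],
    [9.18, [0, 0, 3.0], [0, 0, 0]],
    [9.18, [0, 0, 3.0], [0, 0, 0]],
    [9.18, [0, 0, 2.0], [0, 0, 0]],
    [9.18, [0, 0, 0.4], [0, 0, 0]]
  ]
}}

```text
clock: 4.4
position: [0.4595, -0.3506, 0.0566]
ee_rot: [-2.465, -1.945, 0.001]
force: [0.9, 0.4, -0.2]
width: 1.001
gripper_force: 0.0
```

Emit:
{"op": "send_rows", "data": {
  "increments": [
    [4.0, [0, 0, 0], [0, 0, 0]],
    [4.0, [0, 0, 0], [0, 0, 0]],
    [4.0, [0, 0, 0], [0, 0, 0]],
    [4.0, [0, 0, 0], [0, 0, 0]],
    [4.0, [0, 0, 0], [0, 0, 0]]
  ],
  "force": 25
}}

```text
clock: 4.9
position: [0.4598, -0.3511, 0.0583]
ee_rot: [2.466, 1.945, 0.001]
force: [0.4, 0.5, -0.6]
width: 0.617
gripper_force: 0.0
```

Emit:
{"op": "send_rows", "data": {
  "increments": [
    [4.0, [0, 0, 0], [0, 0, 0]],
    [4.0, [0, 0, 0], [0, 0, 0]]
  ]
}}

```text
clock: 5.1
position: [0.4595, -0.3509, 0.0579]
ee_rot: [2.466, 1.946, 0.0]
force: [-0.5, 0.6, 1.4]
width: 0.482
gripper_force: 25.0
```

```bash
cat >> h.py <<'E'
C=np.array([.517,.0408,0]);BY=1.30
def bx(x,y,z): return C+x*np.array([np.sin(BY),-np.cos(BY),0])+y*np.array([np.cos(BY),np.sin(BY),0])+[0,0,z]
E
python3 - <<'E'
from h import *
print(bx(0,-.0305,.145))
p,R=cur();p[2]+=.085
plan(bx(0,-.0305,.145),BY-np.pi/2,10,(p,R))
E
```

```text
[0.50884129 0.01141148 0.145     ]
[ 3.64 -0.36 -0.02] [ 0.    -0.     0.004]
[ 3.64 -0.38 -0.02] [ 0.    -0.     0.004]
[ 3.64 -0.39 -0.02] [ 0.    -0.     0.004]
[ 3.63 -0.4  -0.02] [ 0.    -0.     0.004]
[ 3.63 -0.42 -0.02] [ 0.    -0.     0.004]
[ 3.63 -0.43 -0.02] [ 0.    -0.     0.004]
[ 3.63 -0.44 -0.02] [ 0.    -0.     0.004]
[ 3.63 -0.46 -0.02] [ 0.    -0.     0.004]
[ 3.63 -0.47 -0.02] [ 0.    -0.     0.004]
[ 3.63 -0.48 -0.02] [ 0.    -0.     0.004]
```

Emit:
{"op": "send_rows", "data": {
  "increments": [
    [4.0, [0, 0, -1.5], [0, 0, 0]],
    [4.0, [0, 0, -2.5], [0, 0, 0]],
    [4.0, [0, 0, -2.5], [0, 0, 0]],
    [4.0, [1.0, 0, -2.0], [0, 0, 0]],
    [4.0, [2.5, -0.4, 0], [0, 0, 0.007]]
  ]
}}

```text
clock: 5.6
position: [0.4644, -0.3193, 0.1466]
ee_rot: [2.472, 1.929, 0.002]
force: [1.1, 0.6, -1.9]
width: 0.477
gripper_force: 25.0
```

Emit:
{"op": "send_rows", "data": {
  "increments": [
    [4.0, [3.5, -0.4, 0], [0, 0, 0.007]],
    [4.0, [3.5, -0.4, 0], [0, 0, 0.007]],
    [4.0, [3.5, -0.4, 0], [0, 0, 0.007]],
    [4.0, [3.5, -0.5, 0], [0, 0, 0.007]],
    [4.0, [3.5, -0.5, 0], [0, 0, 0]]
  ]
}}

```text
clock: 6.1
position: [0.4867, -0.1398, 0.1436]
ee_rot: [2.501, 1.901, 0.001]
force: [0.6, -0.4, -2.3]
width: 0.475
gripper_force: 25.0
```

Emit:
{"op": "send_rows", "data": {
  "increments": [
    [4.0, [3.5, -0.5, 0], [0, 0, 0]],
    [4.0, [3.5, -0.5, 0], [0, 0, 0]],
    [4.0, [3.5, -0.5, 0], [0, 0, 0]],
    [4.0, [3.0, -0.4, 0], [0, 0, 0]],
    [4.0, [0, 0, 0], [0, 0, 0]]
  ]
}}

```text
clock: 6.6
position: [0.5049, -0.001, 0.1431]
ee_rot: [-2.493, -1.909, -0.002]
force: [0.2, -1.1, -2.8]
width: 0.482
gripper_force: 25.0
```

```bash
python3 - <<'E'
from h import *
import pickle
P=arm.camera_params("wrist");im=arm.get_image("wrist");cv2.imwrite("pics/w3.png",cv2.resize(im[:260,140:420,::-1],None,fx=2.2,fy=2.2));pickle.dump((P,im),open("pics/w3.pkl","wb"))
rel(bx(0,-.0305,.145),BY-np.pi/2); print(arm.observe()["width"],cur())
E
```

```text
pos [ 0.5046 -0.0036  0.1432] shift cm [ 1.56  0.01 -0.18] turn [-0.    -0.001  0.005]
0.47753986780061874 (array([ 0.5045974 , -0.00362439,  0.14323414]), array([[ 2.62775439e-01,  9.64857020e-01, -2.07046999e-05],
       [ 9.64856809e-01, -2.62775367e-01,  6.67439695e-04],
       [ 6.38543189e-04, -1.95363829e-04, -9.99999777e-01]]))
```

View pics/w3.png

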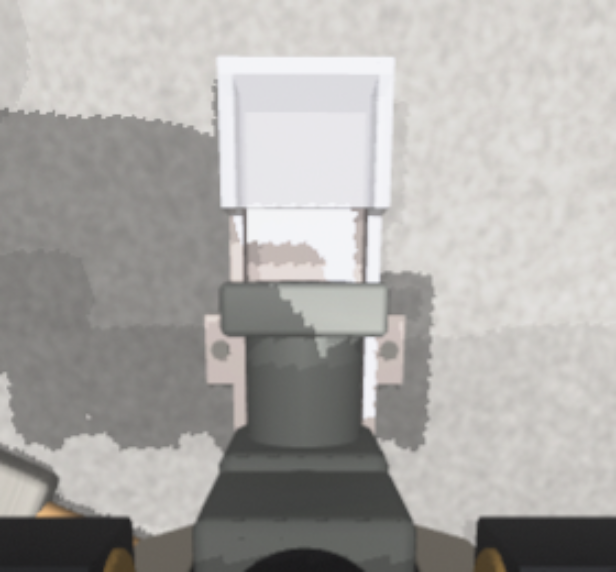

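The picture shows the held elbow straight along the box. The hood's far top corners are at (218,59), (393,59), its front corners (221,208), (390,208) and the collar's far top edge (222,284)–(386,284), all scaled 2.2 with x offset 140.

```bash
python3 - <<'E'
from h import *
import pickle
np.set_printoptions(precision=4,suppress=True)
P,im=pickle.load(open("pics/w3.pkl","rb"))
f=lambda a:np.array(a)/2.2+[140,0]
h=onz(P,f([(218,59),(393,59),(221,208),(390,208)]),.053);print(h)
a=h[:2].mean(0);b=h[2:].mean(0);d=a-b;print("w",np.linalg.norm(h[0]-h[1]),np.linalg.norm(h[2]-h[3]),"len",np.linalg.norm(d),"yaw",np.arctan2(d[1],d[0]),np.arctan2(*(h[1]-h[0])[1::-1])+np.pi/2)
ear=onz(P,f([(207,316),(403,316),(207,384),(403,384)]),.006);print("ear",ear.mean(0),np.linalg.norm(ear[0]-ear[1]))
c=onz(P,f([(222,284),(386,284)]),.1265);print("collar",c,np.linalg.norm(c[0]-c[1]))
def inb(p): q=p-C;return q[0]*np.sin(BY)-q[1]*np.cos(BY),q[0]*np.cos(BY)+q[1]*np.sin(BY)
for n,p in(("hoodfar",a),("hoodfront",b),("ear",ear.mean(0)),("collar",c.mean(0)),("tcp",cur()[0])):print(n,np.round(inb(p),4))
E
```

```text
[[0.5145 0.144  0.053 ]
 [0.571  0.1286 0.053 ]
 [0.5019 0.099  0.053 ]
 [0.5593 0.0835 0.053 ]]
w 0.05848447289439011 0.0594827944440927 len 0.046673354536550624 yaw 1.307190839260981 1.3059644813654574
ear [0.5166 0.0399 0.006 ] 0.08527478775360099
collar [[0.5029 0.0707 0.1265]
 [0.5432 0.0598 0.1265]] 0.041784631786857394
hoodfar [-0.0007  0.0989]
hoodfront [-0.0004  0.0522]
ear [-0.0002 -0.001 ]
collar [-0.0007  0.0252]
tcp [-0.0001 -0.0461]
```

Emit:
{"op": "send_rows", "data": {
  "increments": [
    [4.0, [0.5, 0, 2.0], [0, 0, 0]],
    [4.0, [0.5, 0, 2.0], [0, 0, 0]],
    [4.0, [0, 0, 1.0], [0, 0, 0]],
    [4.0, [0, 0, 0.5], [0, 0, 0]],
    [4.0, [0, 0, 0], [0, 0, 0]]
  ]
}}

```text
clock: 7.15
position: [0.5069, 0.0028, 0.0877]
ee_rot: [2.501, 1.901, -0.001]
force: [-0.5, 0.3, -1.0]
width: 0.476
gripper_force: 25.0
```

Emit:
{"op": "send_rows", "data": {
  "increments": [
    [4.0, [0, 0, 0.6], [0, 0, 0]],
    [4.0, [0, 0, 0.6], [0, 0, 0]],
    [4.0, [0, 0, 0.6], [0, 0, 0]],
    [4.0, [0, 0, 0.3], [0, 0, 0]],
    [4.0, [0, 0, 0], [0, 0, 0]]
  ]
}}

```text
clock: 7.65
position: [0.507, 0.0036, 0.0664]
ee_rot: [-2.5, -1.902, 0.001]
force: [-0.1, 0.4, -2.1]
width: 0.475
gripper_force: 25.0
```

```bash
python3 - <<'E'
from h import *
rel(bx(-.0004,.024,.062),BY+.005-np.pi/2); print(arm.observe()["width"],arm.observe()["force"])
E
```

```text
pos [0.507  0.0036 0.0664] shift cm [ 6.25 -0.06  0.44] turn [-0.     0.    -0.004]
0.47515347560291127 [-0.10685531  0.35584557 -2.12584937]
```

Emit:
{"op": "send_rows", "data": {
  "increments": [
    [4.0, [0, 0, 0.3], [0, 0, 0]],
    [4.0, [0, 0, 0.1], [0, 0, 0]],
    [4.0, [0, 0, 0], [0, 0, 0]]
  ]
}}

```text
clock: 7.95
position: [0.5071, 0.0037, 0.0626]
ee_rot: [-2.5, -1.902, 0.0]
force: [0.7, 1.1, -2.4]
width: 0.481
gripper_force: 25.0
```

Emit:
{"op": "send_rows", "data": {
  "increments": [
    [4.0, [1.0, 0, 0], [0, 0, 0]],
    [4.0, [1.0, 0, 0], [0, 0, 0]],
    [4.0, [0, 0, 0], [0, 0, 0]]
  ]
}}

```text
clock: 8.25
position: [0.5131, 0.0254, 0.0627]
ee_rot: [-2.497, -1.905, -0.001]
force: [0.5, 0.4, -2.4]
width: 0.478
gripper_force: 25.0
```

Emit:
{"op": "send_rows", "data": {
  "increments": [
    [4.0, [0, 0, 0.1], [0, 0, 0]],
    [4.0, [0, 0, 0], [0, 0, 0]]
  ]
}}

```text
clock: 8.45
position: [0.5129, 0.0239, 0.0622]
ee_rot: [-2.499, -1.903, -0.002]
force: [0.7, 3.3, 3.0]
width: 0.476
gripper_force: 25.0
```

Emit:
{"op": "send_rows", "data": {
  "increments": [
    [4.0, [0, 0, 0.1], [0, 0, 0]],
    [4.0, [0, 0, 0], [0, 0, 0]]
  ]
}}

```text
clock: 8.65
position: [0.513, 0.0239, 0.0621]
ee_rot: [-2.499, -1.902, -0.004]
force: [-4.4, 5.1, 19.8]
width: 0.477
gripper_force: 25.0
```

Emit:
{"op": "send_rows", "data": {
  "increments": [
    [4.0, [0, 0, -0.1], [0, 0, 0]],
    [4.0, [0.8, 0, 0], [0, 0, 0]],
    [4.0, [0.8, 0, 0], [0, 0, 0]],
    [4.0, [0.8, 0, 0], [0, 0, 0]],
    [4.0, [0, 0, 0], [0, 0, 0]]
  ]
}}

```text
clock: 9.15
position: [0.5187, 0.0441, 0.0623]
ee_rot: [2.501, 1.899, -0.002]
force: [-5.3, -7.2, 14.8]
width: 0.478
gripper_force: 25.0
```

```bash
python3 - <<'E'
from h import *
rel(bx(-.0004,.024,.062),BY+.005-np.pi/2); print(arm.observe()["width"],arm.observe()["force"])
E
```

```text
pos [0.5187 0.0441 0.0623] shift cm [ 2.03 -0.12  0.03] turn [ 0.     0.002 -0.006]
0.4780700676713953 [-5.31990129 -7.22470638 14.83562249]
```

Emit:
{"op": "send_rows", "data": {
  "increments": [
    [4.0, [0, -0.1, -0.05], [0, 0, -0.004]],
    [4.0, [0.6, 0, 0], [0, 0, 0]],
    [4.0, [0.6, 0, 0], [0, 0, 0]],
    [4.0, [0.4, 0, 0], [0, 0, 0]],
    [4.0, [0, 0, 0], [0, 0, 0]]
  ]
}}

```text
clock: 9.65
position: [0.5226, 0.0631, 0.0622]
ee_rot: [-2.495, -1.909, -0.001]
force: [1.0, 1.2, 0.5]
width: 0.48
gripper_force: 25.0
```

```bash
python3 - <<'E'
from h import *
rel(bx(-.0004,.024,.062),BY+.005-np.pi/2); print(arm.observe()["width"],arm.observe()["force"])
E
```

```text
pos [0.5226 0.0631 0.0622] shift cm [0.1  0.02 0.02] turn [ 0.    -0.001  0.001]
0.4799005376557726 [0.95635995 1.24767523 0.54476194]
```

Now push gently until it meets the end wall.

Emit:
{"op": "send_rows", "data": {
  "increments": [
    [4.0, [0.2, 0, 0], [0, 0, 0]],
    [4.0, [0, 0, 0], [0, 0, 0]]
  ]
}}

```text
clock: 9.85
position: [0.5227, 0.0639, 0.0622]
ee_rot: [2.496, 1.907, 0.0]
force: [0.5, -2.1, 3.1]
width: 0.48
gripper_force: 25.0
```

Emit:
{"op": "send_rows", "data": {
  "increments": [
    [4.0, [0.2, 0, 0], [0, 0, 0]],
    [4.0, [0, 0, 0], [0, 0, 0]]
  ]
}}

```text
clock: 10.05
position: [0.5231, 0.0655, 0.0622]
ee_rot: [2.497, 1.907, -0.0]
force: [-0.5, -4.3, 4.4]
width: 0.477
gripper_force: 25.0
```

Emit:
{"op": "send_rows", "data": {
  "increments": [
    [4.0, [0.2, 0, 0], [0, 0, 0]],
    [4.0, [0, 0, 0], [0, 0, 0]]
  ]
}}

```text
clock: 10.25
position: [0.5231, 0.0656, 0.0623]
ee_rot: [2.497, 1.905, -0.003]
force: [-3.1, -10.1, 7.4]
width: 0.48
gripper_force: 25.0
```

```bash
python3 - <<'E'
from h import *
rel(bx(-.0004,.024,.062),BY+.005-np.pi/2); print(arm.observe()["width"],arm.observe()["force"])
E
```

```text
pos [0.5231 0.0656 0.0623] shift cm [-0.16  0.03  0.03] turn [-0.     0.002 -0.002]
0.4804506731899838 [ -3.1481475  -10.05725471   7.37132126]
```

Emit:
{"op": "send_rows", "data": {
  "increments": [
    [9.18, [-0.2, 0, -0.05], [0, 0, 0]],
    [9.18, [0, 0, 0], [0, 0, 0]],
    [9.18, [0, 0, 0], [0, 0, 0]],
    [9.18, [0, 0, 0], [0, 0, 0]],
    [9.18, [0, 0, 0], [0, 0, 0]]
  ]
}}

```text
clock: 10.75
position: [0.5232, 0.0661, 0.0627]
ee_rot: [-2.496, -1.908, -0.0]
force: [-0.1, 0.1, -0.6]
width: 0.865
gripper_force: 0.0
```

Emit:
{"op": "send_rows", "data": {
  "increments": [
    [9.18, [0, 0, 0], [0, 0, 0]],
    [9.18, [0, 0, -2.0], [0, 0, 0]],
    [9.18, [0, 0, -4.0], [0, 0, 0]],
    [9.18, [0, 0, -4.0], [0, 0, 0]],
    [9.18, [0, 0, -4.0], [0, 0, 0]]
  ]
}}

```text
clock: 11.25
position: [0.5228, 0.0655, 0.2041]
ee_rot: [2.497, 1.907, -0.001]
force: [0.5, 1.3, 0.7]
width: 1.001
gripper_force: 0.0
```

```bash
python3 - <<'E'
from h import *
print(cur()[0])
plan((.626,-.32,.25),.34,11)
E
```

```text
[0.522816   0.06550329 0.20413041]
[-3.13  1.83 -0.42] [-0.     0.    -0.055]
[-3.23  1.65 -0.42] [-0.     0.    -0.055]
[-3.32  1.47 -0.42] [-0.     0.    -0.055]
[-3.39  1.29 -0.42] [-0.     0.    -0.055]
[-3.46  1.1  -0.42] [-0.     0.    -0.055]
[-3.51  0.91 -0.42] [-0.     0.    -0.055]
[-3.56  0.71 -0.42] [-0.     0.    -0.055]
[-3.59  0.51 -0.42] [-0.     0.    -0.055]
[-3.61  0.31 -0.42] [-0.     0.    -0.055]
[-3.63  0.12 -0.42] [-0.     0.    -0.055]
[-3.63 -0.08 -0.42] [-0.     0.    -0.055]
```

Emit:
{"op": "send_rows", "data": {
  "increments": [
    [9.18, [-3.1, 1.8, -0.4], [0, 0, -0.055]],
    [9.18, [-3.2, 1.7, -0.4], [0, 0, -0.055]],
    [9.18, [-3.3, 1.5, -0.4], [0, 0, -0.055]],
    [9.18, [-3.4, 1.3, -0.4], [0, 0, -0.055]],
    [9.18, [-3.5, 1.1, -0.4], [0, 0, -0.055]]
  ]
}}

```text
clock: 11.75
position: [0.5711, -0.1105, 0.2229]
ee_rot: [-2.208, -2.234, -0.001]
force: [0.1, -0.1, -0.6]
width: 1.0
gripper_force: 0.0
```

Emit:
{"op": "send_rows", "data": {
  "increments": [
    [9.18, [-3.5, 0.9, -0.4], [0, 0, -0.055]],
    [9.18, [-3.6, 0.7, -0.4], [0, 0, -0.055]],
    [9.18, [-3.6, 0.5, -0.4], [0, 0, -0.055]],
    [9.18, [-3.6, 0.3, -0.4], [0, 0, -0.055]],
    [9.18, [-3.6, 0.1, -0.4], [0, 0, -0.055]]
  ]
}}

```text
clock: 12.25
position: [0.6172, -0.286, 0.2427]
ee_rot: [-1.882, -2.515, -0.0]
force: [0.8, 0.3, 0.7]
width: 1.002
gripper_force: 0.0
```

Emit:
{"op": "send_rows", "data": {
  "increments": [
    [9.18, [-3.6, -0.1, -0.4], [0, 0, -0.055]],
    [9.18, [0, 0, 0], [0, 0, 0]],
    [9.18, [0, 0, 0], [0, 0, 0]]
  ]
}}

```text
clock: 12.55
position: [0.6257, -0.3206, 0.2463]
ee_rot: [-1.818, -2.562, 0.001]
force: [0.1, -0.1, -0.4]
width: 1.0
gripper_force: 0.0
```

```bash
python3 - <<'E'
from h import *
import pickle
P=arm.camera_params("wrist");im=arm.get_image("wrist");cv2.imwrite("pics/w4.png",cv2.resize(im[:250,:,::-1],None,fx=1.4,fy=1.4));pickle.dump((P,im),open("pics/w4.pkl","wb"))
print(cur(),arm.observe()["clock"])
E
```

```text
(array([ 0.62604317, -0.31905121,  0.24622864]), array([[-3.31932969e-01,  9.43302828e-01, -5.28204273e-04],
       [ 9.43302413e-01,  3.31933331e-01,  9.06596582e-04],
       [ 1.03052372e-03, -1.97327069e-04, -9.99999450e-01]])) 12.6
```

View pics/w4.png

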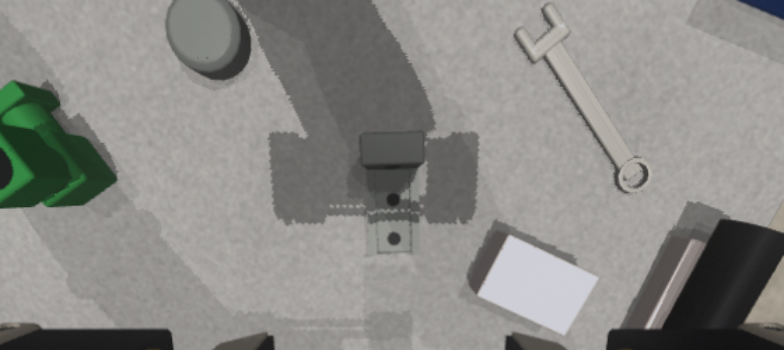

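The picture shows the bracket's upright top at (360,133), (424,132), (425,166), (361,167), scaled 1.4, with the foot running towards the viewer. It is nearly square to the tool.

```bash
python3 - <<'E'
from h import *
import pickle
np.set_printoptions(precision=4,suppress=True)
P,im=pickle.load(open("pics/w4.pkl","rb"))
q=onz(P,np.array([(360,133),(424,132),(425,166),(361,167)])/1.4,.09);print(q,np.linalg.norm(np.diff(q,axis=0),axis=1),q.mean(0))
f=onz(P,np.array([(393,199),(394,238.5)])/1.4,.016);print("holes",f)
y=np.arctan2(*(q[1]+q[2]-q[0]-q[3])[1::-1]);d=q.mean(0)-f[1];print("yaw_y",y,"centerline",np.arctan2(d[1],d[0])-np.pi/2)
m=q.mean(0);rel((m[0],m[1],.051),y)
E
```

```text
[[ 0.5723 -0.2301  0.09  ]
 [ 0.6144 -0.2147  0.09  ]
 [ 0.623  -0.2358  0.09  ]
 [ 0.5801 -0.2515  0.09  ]] [0.0448 0.0228 0.0457] [ 0.5975 -0.2331  0.09  ]
holes [[ 0.6102 -0.2665  0.016 ]
 [ 0.6228 -0.2996  0.016 ]]
yaw_y 0.35044760438566724 centerline 0.3636409257617137
pos [ 0.626  -0.3191  0.2462] shift cm [ 9.04  0.16 19.53] turn [-0.    -0.001 -0.012]
```

Emit:
{"op": "send_rows", "data": {
  "increments": [
    [9.18, [3.0, 0.1, 3.0], [0, 0, -0.015]],
    [9.18, [3.0, 0, 3.0], [0, 0, 0]],
    [9.18, [3.0, 0.1, 2.5], [0, 0, 0]],
    [9.18, [0, 0, 0], [0, 0, 0]]
  ]
}}

```text
clock: 13.0
position: [0.5949, -0.2258, 0.1577]
ee_rot: [-1.782, -2.576, -0.002]
force: [-1.0, 0.6, -0.2]
width: 1.004
gripper_force: 0.0
```

```bash
python3 - <<'E'
from h import *
rel((.5975,-.2331,.051),.354)
E
```

```text
pos [ 0.5949 -0.2258  0.1577] shift cm [-0.86  0.03 10.66] turn [-0.004 -0.009  0.007]
```

Emit:
{"op": "send_rows", "data": {
  "increments": [
    [9.18, [0, 0, 3.0], [0, 0, 0]],
    [9.18, [0, 0, 3.0], [0, 0, 0]],
    [9.18, [0, 0, 0], [0, 0, 0]]
  ]
}}

```text
clock: 13.3
position: [0.5954, -0.2316, 0.0986]
ee_rot: [-1.79, -2.574, 0.002]
force: [-0.4, 1.0, 0.4]
width: 0.999
gripper_force: 0.0
```

```bash
python3 - <<'E'
from h import *
rel((.5975,-.2331,.051),.354)
E
```

```text
pos [ 0.5954 -0.2316  0.0986] shift cm [-0.24  0.16  4.76] turn [-0.004 -0.004  0.002]
```

Emit:
{"op": "send_rows", "data": {
  "increments": [
    [9.18, [0, 0.15, 2.0], [0, 0, 0]],
    [9.18, [0, 0, 2.0], [0, 0, 0]],
    [9.18, [0, 0, 0.7], [0, 0, 0]],
    [4.0, [0, 0, 0], [0, 0, 0]],
    [4.0, [0, 0, 0], [0, 0, 0]]
  ]
}}

```text
clock: 13.8
position: [0.5994, -0.2339, 0.0561]
ee_rot: [1.795, 2.577, 0.001]
force: [-0.1, -1.0, -0.4]
width: 0.877
gripper_force: 0.0
```

Emit:
{"op": "send_rows", "data": {
  "increments": [
    [4.0, [0, 0, 0], [0, 0, 0]],
    [4.0, [0, 0, 0], [0, 0, 0]],
    [4.0, [0, 0, 0], [0, 0, 0]],
    [4.0, [0, 0, 0], [0, 0, 0]],
    [4.0, [0, 0, 0], [0, 0, 0]]
  ]
}}

```text
clock: 14.3
position: [0.5986, -0.2337, 0.0549]
ee_rot: [-1.796, -2.578, -0.0]
force: [-0.5, 0.6, 1.6]
width: 0.499
gripper_force: 24.9
```

```bash
python3 - <<'E'
from h import *
o=arm.observe();print(o["width"],o["gripper_force"],o["force"]);rel((.5975,-.2331,.051),.354)
p,R=cur();p[2]+=.1
plan(bx(-.0004,-.05,.15),BY+.005-np.pi/2,9,(p,R))
E
```

```text
0.49872563528470026 24.93641048669815 [-0.4653926   0.61311825  1.63154224]
pos [ 0.5986 -0.2337  0.0549] shift cm [ 0.1  -0.08  0.39] turn [ 0. -0. -0.]
[ 2.73 -0.12  0.05] [ 0.    -0.     0.069]
[ 2.71 -0.31  0.05] [ 0.    -0.     0.069]
[ 2.68 -0.5   0.05] [ 0.    -0.     0.069]
[ 2.64 -0.68  0.05] [ 0.    -0.     0.069]
[ 2.59 -0.86  0.05] [ 0.    -0.     0.069]
[ 2.53 -1.04  0.05] [ 0.    -0.     0.069]
[ 2.45 -1.21  0.05] [ 0.    -0.     0.069]
[ 2.36 -1.37  0.05] [ 0.    -0.     0.069]
[ 2.26 -1.53  0.05] [ 0.    -0.     0.069]
```

Emit:
{"op": "send_rows", "data": {
  "increments": [
    [4.0, [0, 0, -2.0], [0, 0, 0]],
    [4.0, [0, 0, -3.0], [0, 0, 0]],
    [4.0, [0, 0, -3.0], [0, 0, 0]],
    [4.0, [0, 0, -3.0], [0, 0, 0]],
    [4.0, [2.7, -0.1, 0], [0, 0, 0.07]]
  ]
}}

```text
clock: 14.8
position: [0.5904, -0.2136, 0.1692]
ee_rot: [1.886, 2.502, 0.001]
force: [0.5, -0.6, -2.1]
width: 0.5
gripper_force: 24.9
```

Emit:
{"op": "send_rows", "data": {
  "increments": [
    [4.0, [2.7, -0.3, 0], [0, 0, 0.07]],
    [4.0, [2.7, -0.5, 0], [0, 0, 0.07]],
    [4.0, [2.6, -0.7, 0], [0, 0, 0.07]],
    [4.0, [2.6, -0.9, 0], [0, 0, 0.07]],
    [4.0, [2.5, -1.0, 0], [0, 0, 0.07]]
  ]
}}

```text
clock: 15.3
position: [0.5347, -0.0823, 0.1645]
ee_rot: [-2.296, -2.143, 0.0]
force: [0.9, 0.2, -2.0]
width: 0.501
gripper_force: 24.9
```

Emit:
{"op": "send_rows", "data": {
  "increments": [
    [4.0, [2.5, -1.2, 0], [0, 0, 0.07]],
    [4.0, [2.4, -1.4, 0], [0, 0, 0.07]],
    [4.0, [1.5, -1.0, 0], [0, 0, 0.06]],
    [4.0, [0, 0, 0], [0, 0, 0]],
    [4.0, [0, 0, 0], [0, 0, 0]]
  ]
}}

```text
clock: 15.8
position: [0.508, -0.0151, 0.1648]
ee_rot: [2.494, 1.91, -0.0]
force: [-0.1, -1.1, -2.3]
width: 0.502
gripper_force: 25.0
```

```bash
python3 - <<'E'
from h import *
import pickle
rel(bx(-.0004,-.05,.165),BY+.005-np.pi/2)
P=arm.camera_params("wrist");im=arm.get_image("wrist");pickle.dump((P,im),open("pics/w5.pkl","wb"))
cv2.imwrite("pics/w5.png",cv2.resize(im[:260,140:420,::-1],None,fx=2.2,fy=2.2))
S=arm.get_image("scene");np.save("pics/s5.npy",S)
E
```

```text
pos [ 0.508  -0.0151  0.1648] shift cm [ 0.63 -0.66 -0.02] turn [0.    0.    0.002]
```

View pics/w5.png

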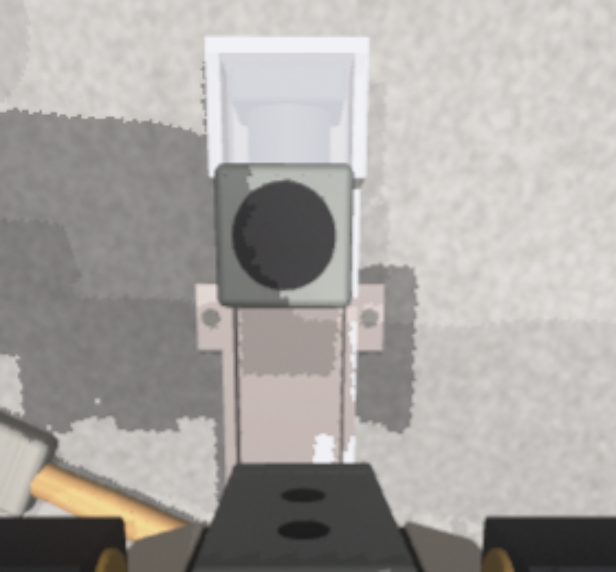

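The picture shows the elbow under the hood: socket top corners about (216,164), (352,164), (216,306), (352,306), scaled 2.2 with offset 140. The held bracket's lower front edge is (238,464)–(371,464).

```bash
python3 - <<'E'
from h import *
import pickle
np.set_printoptions(precision=4,suppress=True)
P,im=pickle.load(open("pics/w5.pkl","rb"))
f=lambda a:np.array(a)/2.2+[140,0]
def inb(p): q=p-C;a=BY+.005;return np.array([q[0]*np.sin(a)-q[1]*np.cos(a),q[0]*np.cos(a)+q[1]*np.sin(a)])
e=onz(P,f([(216,164),(352,164),(352,306),(216,306)]),.101);print("elbow",np.array([inb(x) for x in e]),inb(e.mean(0)))
h=onz(P,f([(205,37),(369,37)]),.053);print("hood far",[inb(x) for x in h])
b=onz(P,f([(238,464),(371,464)]),.110);print("bracket front",[inb(x) for x in b]);print("tcp",inb(cur()[0]))
E
```

```text
elbow [[-0.0211  0.0488]
 [ 0.021   0.0488]
 [ 0.0218  0.0061]
 [-0.0225  0.0061]] [-0.0002  0.0274]
hood far [array([-0.0296,  0.0994]), array([0.0295, 0.0995])]
bracket front [array([-0.0157, -0.0447]), array([ 0.0284, -0.0447])]
tcp [ 0.0066 -0.0573]
```

Emit:
{"op": "send_rows", "data": {
  "increments": [
    [4.0, [1.5, -0.3, -0.3], [0, 0, 0]],
    [4.0, [2.0, -0.35, 0], [0, 0, 0]],
    [4.0, [1.3, 0, 0], [0, 0, 0]],
    [4.0, [0, 0, 0], [0, 0, 0]],
    [4.0, [0, 0, 0], [0, 0, 0]]
  ]
}}

```text
clock: 16.4
position: [0.5144, 0.0318, 0.1677]
ee_rot: [2.496, 1.906, -0.001]
force: [0.6, -0.5, -2.6]
width: 0.497
gripper_force: 25.0
```

```bash
python3 - <<'E'
from h import *
rel(bx(0,-.009,.065),BY+.005-np.pi/2)
E
```

```text
pos [0.5144 0.0318 0.1677] shift cm [ 0.05  0.   10.27] turn [ 0.     0.001 -0.001]
```

Emit:
{"op": "send_rows", "data": {
  "increments": [
    [4.0, [0, 0, 1.5], [0, 0, 0]],
    [4.0, [0, 0, 1.5], [0, 0, 0]],
    [4.0, [0, 0, 1.5], [0, 0, 0]],
    [4.0, [0, 0, 1.0], [0, 0, 0]],
    [4.0, [0, 0, 0], [0, 0, 0]]
  ]
}}

```text
clock: 16.9
position: [0.5135, 0.0317, 0.1118]
ee_rot: [-2.497, -1.905, 0.003]
force: [0.1, 0.1, -2.8]
width: 0.502
gripper_force: 25.0
```

```bash
python3 - <<'E'
from h import *
rel(bx(0,-.009,.065),BY+.005-np.pi/2);print(arm.observe()["force"])
E
```

```text
pos [0.5135 0.0317 0.1118] shift cm [0.07 0.1  4.68] turn [-0.002  0.001 -0.002]
[ 0.08645873  0.13751059 -2.77259366]
```

Emit:
{"op": "send_rows", "data": {
  "increments": [
    [4.0, [0, 0.05, 1.0], [0, 0, 0]],
    [4.0, [0, 0, 0.8], [0, 0, 0]],
    [4.0, [0, 0, 0.7], [0, 0, 0]],
    [4.0, [0, 0, 0], [0, 0, 0]]
  ]
}}

```text
clock: 17.3
position: [0.5143, 0.0326, 0.0868]
ee_rot: [-2.496, -1.907, 0.002]
force: [0.7, 0.3, -2.3]
width: 0.502
gripper_force: 25.0
```

Emit:
{"op": "send_rows", "data": {
  "increments": [
    [4.0, [0, 0, 0.6], [0, 0, 0]],
    [4.0, [0, 0, 0.6], [0, 0, 0]],
    [4.0, [0, 0, 0.4], [0, 0, 0]],
    [4.0, [0, 0, 0], [0, 0, 0]]
  ]
}}

```text
clock: 17.7
position: [0.5144, 0.0327, 0.0711]
ee_rot: [-2.496, -1.907, 0.001]
force: [-0.2, -0.4, -2.1]
width: 0.502
gripper_force: 25.0
```

```bash
python3 - <<'E'
from h import *
rel(bx(0,-.009,.065),BY+.005-np.pi/2);print(arm.observe()["force"])
E
```

```text
pos [0.5144 0.0327 0.0711] shift cm [-0.05  0.03  0.61] turn [-0.001  0.    -0.   ]
[-0.20798568 -0.44639918 -2.13739279]
```

Emit:
{"op": "send_rows", "data": {
  "increments": [
    [4.0, [0, 0, 0.4], [0, 0, 0]],
    [4.0, [0, 0, 0.4], [0, 0, 0]],
    [4.0, [0, 0, 0.1], [0, 0, 0]],
    [4.0, [0, 0, 0], [0, 0, 0]]
  ]
}}

```text
clock: 18.1
position: [0.5147, 0.0326, 0.0625]
ee_rot: [-2.496, -1.907, 0.001]
force: [-0.8, -0.4, -2.2]
width: 0.499
gripper_force: 25.0
```

Emit:
{"op": "send_rows", "data": {
  "increments": [
    [4.0, [0, 0, 0.15], [0, 0, 0]],
    [4.0, [0, 0, 0], [0, 0, 0]]
  ]
}}

```text
clock: 18.3
position: [0.5149, 0.0326, 0.0612]
ee_rot: [2.496, 1.907, 0.0]
force: [0.3, -0.6, -2.5]
width: 0.502
gripper_force: 25.0
```

Emit:
{"op": "send_rows", "data": {
  "increments": [
    [4.0, [0, 0, 0.15], [0, 0, 0]],
    [4.0, [0, 0, 0], [0, 0, 0]]
  ]
}}

```text
clock: 18.5
position: [0.515, 0.0326, 0.0598]
ee_rot: [2.496, 1.907, 0.0]
force: [-1.0, -0.8, -0.7]
width: 0.499
gripper_force: 25.0
```

Emit:
{"op": "send_rows", "data": {
  "increments": [
    [4.0, [0, 0, 0.1], [0, 0, 0]],
    [4.0, [0, 0, 0], [0, 0, 0]]
  ]
}}

```text
clock: 18.7
position: [0.5147, 0.0327, 0.0595]
ee_rot: [-2.496, -1.906, -0.001]
force: [-5.4, -0.6, 12.2]
width: 0.505
gripper_force: 25.0
```

Emit:
{"op": "send_rows", "data": {
  "increments": [
    [4.0, [0.15, 0, 0], [0, 0, 0]],
    [4.0, [0, 0, 0], [0, 0, 0]]
  ]
}}

```text
clock: 18.9
position: [0.5147, 0.0328, 0.0595]
ee_rot: [2.497, 1.906, -0.001]
force: [-6.2, -4.7, 14.2]
width: 0.499
gripper_force: 25.0
```

Emit:
{"op": "send_rows", "data": {
  "increments": [
    [4.0, [0.15, 0, 0], [0, 0, 0]],
    [4.0, [0, 0, 0], [0, 0, 0]]
  ]
}}

```text
clock: 19.1
position: [0.5147, 0.0329, 0.0595]
ee_rot: [2.498, 1.904, -0.003]
force: [-7.5, -9.7, 16.3]
width: 0.501
gripper_force: 25.0
```

```bash
python3 - <<'E'
from h import *
rel(bx(0,-.0076,.0595),BY+.005-np.pi/2);print(arm.observe()["force"])
E
```

```text
pos [0.5147 0.0329 0.0595] shift cm [0.06 0.01 0.  ] turn [-0.     0.002 -0.003]
[-7.46825844 -9.68807566 16.34712657]
```

Emit:
{"op": "send_rows", "data": {
  "increments": [
    [4.0, [0.1, 0, -0.1], [0, 0, 0]],
    [4.0, [0, 0, 0], [0, 0, 0]]
  ]
}}

```text
clock: 19.3
position: [0.5147, 0.0332, 0.0596]
ee_rot: [2.497, 1.903, -0.005]
force: [-4.5, -11.1, 2.3]
width: 0.5
gripper_force: 25.0
```

Emit:
{"op": "send_rows", "data": {
  "increments": [
    [9.18, [-0.3, 0, 0], [0, 0, 0]],
    [9.18, [0, 0, 0], [0, 0, 0]],
    [9.18, [0, 0, 0], [0, 0, 0]],
    [9.18, [0, 0, 0], [0, 0, 0]],
    [9.18, [0, 0, 0], [0, 0, 0]]
  ]
}}

```text
clock: 19.8
position: [0.5152, 0.034, 0.0598]
ee_rot: [-2.496, -1.908, -0.001]
force: [0.1, 0.2, 0.4]
width: 0.884
gripper_force: 0.0
```

Emit:
{"op": "send_rows", "data": {
  "increments": [
    [9.18, [0, 0, 0], [0, 0, 0]],
    [9.18, [0, 0, -2.0], [0, 0, 0]],
    [9.18, [0, 0, -4.0], [0, 0, 0]],
    [9.18, [0, 0, -4.0], [0, 0, 0]],
    [9.18, [0, 0, -4.0], [0, 0, 0]]
  ]
}}

```text
clock: 20.3
position: [0.5147, 0.0334, 0.2011]
ee_rot: [-2.497, -1.907, 0.001]
force: [1.2, 1.6, 0.7]
width: 0.997
gripper_force: 0.0
```

```bash
python3 - <<'E'
from h import *
print(cur()[0]); d=np.array([np.cos(1.345),np.sin(1.345),0])
plan(np.array([.5128,.2733,.31])-.03*d,1.345-np.pi/2,8)
E
```

```text
[0.51472251 0.03344646 0.20113163]
[ 2.51 -0.8  -1.36] [-0.     0.    -0.005]
[ 2.51 -0.78 -1.36] [-0.     0.    -0.005]
[ 2.52 -0.77 -1.36] [-0.     0.    -0.005]
[ 2.52 -0.76 -1.36] [-0.     0.    -0.005]
[ 2.53 -0.75 -1.36] [-0.     0.    -0.005]
[ 2.53 -0.73 -1.36] [-0.     0.    -0.005]
[ 2.53 -0.72 -1.36] [-0.     0.    -0.005]
[ 2.54 -0.71 -1.36] [-0.     0.    -0.005]
```

Emit:
{"op": "send_rows", "data": {
  "increments": [
    [9.18, [2.5, -0.8, -1.3], [0, 0, -0.01]],
    [9.18, [2.5, -0.8, -1.3], [0, 0, -0.01]],
    [9.18, [2.5, -0.8, -1.4], [0, 0, -0.01]],
    [9.18, [2.5, -0.7, -1.4], [0, 0, -0.01]],
    [9.18, [2.5, -0.7, -1.4], [0, 0, 0]]
  ]
}}

```text
clock: 20.8
position: [0.5083, 0.1653, 0.2684]
ee_rot: [-2.457, -1.957, -0.0]
force: [-0.3, -0.2, 0.1]
width: 0.997
gripper_force: 0.0
```

Emit:
{"op": "send_rows", "data": {
  "increments": [
    [9.18, [2.5, -0.7, -1.4], [0, 0, 0]],
    [9.18, [2.5, -0.7, -1.4], [0, 0, 0]],
    [9.18, [2.0, -0.7, -1.4], [0, 0, 0]],
    [9.18, [0, 0, 0], [0, 0, 0]],
    [9.18, [0, 0, 0], [0, 0, 0]]
  ]
}}

```text
clock: 21.3
position: [0.5038, 0.237, 0.3096]
ee_rot: [2.457, 1.958, -0.0]
force: [0.3, -0.1, 0.2]
width: 0.998
gripper_force: 0.0
```

```bash
python3 - <<'E'
from h import *
import pickle
print(cur())
P=arm.camera_params("wrist");im=arm.get_image("wrist");pickle.dump((P,im),open("pics/w6.pkl","wb"))
cv2.imwrite("pics/w6.png",cv2.resize(im[:260,140:420,::-1],None,fx=2.2,fy=2.2))
E
```

```text
(array([0.50378327, 0.23704568, 0.30955093]), array([[ 2.23305493e-01,  9.74748507e-01,  6.53108966e-05],
       [ 9.74748458e-01, -2.23305459e-01, -3.39988732e-04],
       [-3.16819229e-04,  1.39583047e-04, -9.99999940e-01]]))
```

View pics/w6.png

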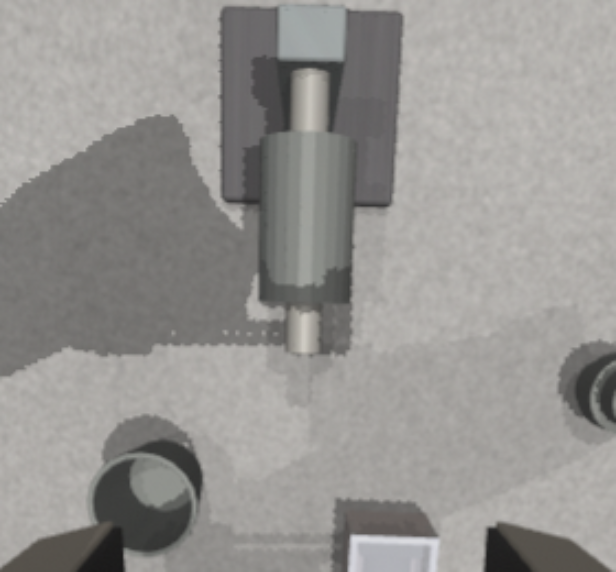

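The picture shows the tube with far end corners (263,133), (355,133) and near end corners (260,300), (351,300). The bar's end is at (303,353) and the post top spans (279–346, 8–62), scaled 2.2 with offset 140.

```bash
python3 - <<'E'
from h import *
import pickle
np.set_printoptions(precision=4,suppress=True)
P,im=pickle.load(open("pics/w6.pkl","rb"))
f=lambda a:np.array(a)/2.2+[140,0]
t=onz(P,f([(263,133),(355,133),(351,300),(260,300)]),.122);print(t,np.linalg.norm(np.diff(t,axis=0),axis=1))
tt=onz(P,f([(309,133),(305.5,300)]),.145);print("top-line ends",tt,np.linalg.norm(tt[0]-tt[1]))
b=onz(P,f([(303,353),(310.5,68)]),.13);d=b[1]-b[0];print("bar",b,np.linalg.norm(d),"yaw",np.arctan2(d[1],d[0]))
e=(t[0]+t[1]-t[2]-t[3])/2;print("tube yaw",np.arctan2(e[1],e[0]),"ctr",t.mean(0),tt.mean(0))
E
```

```text
[[0.5165 0.3783 0.122 ]
 [0.5593 0.3685 0.122 ]
 [0.5415 0.2934 0.122 ]
 [0.4966 0.3037 0.122 ]] [0.0439 0.0772 0.0461]
top-line ends [[0.5366 0.3686 0.145 ]
 [0.519  0.2987 0.145 ]] 0.07208462569790398
bar [[0.512  0.2736 0.13  ]
 [0.5441 0.3979 0.13  ]] 0.128389381228179 yaw 1.3179973745584483
tube yaw 1.3239415125883622 ctr [0.5284 0.336  0.122 ] [0.5278 0.3337 0.145 ]
```

```bash
python3 - <<'E'
from h import *
rel((.5256,.326,.109),-.241)
E
```

```text
pos [0.5038 0.2361 0.3094] shift cm [ 9.26  0.11 20.03] turn [-0.     0.001  0.014]
```

Emit:
{"op": "send_rows", "data": {
  "increments": [
    [9.18, [3.0, 0.1, 2.5], [0, 0, 0.014]],
    [9.18, [3.0, 0, 3.0], [0, 0, 0]],
    [9.18, [3.0, 0, 3.0], [0, 0, 0]],
    [9.18, [0, 0, 2.0], [0, 0, 0]],
    [9.18, [0, 0, 0], [0, 0, 0]]
  ]
}}

```text
clock: 21.85
position: [0.5242, 0.3227, 0.2012]
ee_rot: [2.472, 1.938, -0.01]
force: [-0.1, -1.4, -0.2]
width: 1.001
gripper_force: 0.0
```

```bash
python3 - <<'E'
from h import *
rel((.5256,.326,.109),-.241)
E
```

```text
pos [0.5242 0.3227 0.2012] shift cm [0.4  0.09 9.22] turn [-0.004  0.006  0.   ]
```

Emit:
{"op": "send_rows", "data": {
  "increments": [
    [9.18, [0.2, 0, 2.5], [0, 0, 0]],
    [9.18, [0, 0, 2.5], [0, 0, 0]],
    [9.18, [0, 0, 2.5], [0, 0, 0]],
    [9.18, [0, 0, 1.5], [0, 0, 0]],
    [9.18, [0, 0, 0], [0, 0, 0]]
  ]
}}

```text
clock: 22.35
position: [0.5259, 0.3247, 0.1139]
ee_rot: [2.473, 1.937, -0.004]
force: [0.1, -0.2, 0.6]
width: 0.999
gripper_force: 0.0
```

Emit:
{"op": "send_rows", "data": {
  "increments": [
    [4.0, [0, 0, 0], [0, 0, 0]],
    [4.0, [0, 0, 0], [0, 0, 0]],
    [4.0, [0, 0, 0], [0, 0, 0]],
    [4.0, [0, 0, 0], [0, 0, 0]],
    [4.0, [0, 0, 0], [0, 0, 0]]
  ]
}}

```text
clock: 22.85
position: [0.5265, 0.3265, 0.1152]
ee_rot: [-2.471, -1.94, -0.001]
force: [0.1, 0.6, -0.1]
width: 0.615
gripper_force: 0.0
```

Emit:
{"op": "send_rows", "data": {
  "increments": [
    [4.0, [0, 0, 0], [0, 0, 0]],
    [4.0, [0, 0, 0], [0, 0, 0]]
  ]
}}

```text
clock: 23.05
position: [0.5263, 0.3264, 0.1148]
ee_rot: [-2.471, -1.939, -0.0]
force: [-0.8, 0.3, 1.5]
width: 0.496
gripper_force: 25.0
```

```bash
python3 - <<'E'
from h import *
rel((.5256,.326,.109),-.241)
E
```

```text
pos [0.5263 0.3264 0.1148] shift cm [-0.05 -0.06  0.58] turn [-0.    -0.     0.001]
```

Emit:
{"op": "send_rows", "data": {
  "increments": [
    [6.5, [0, 0, 0], [0, 0, 0]],
    [6.5, [0, 0, 0], [0, 0, 0]],
    [6.5, [0, 0, 0.3], [0, 0, 0]],
    [6.5, [0, -0.1, 0.3], [0, 0, 0]],
    [6.5, [0, 0, 0], [0, 0, 0]]
  ]
}}

```text
clock: 23.55
position: [0.5249, 0.3264, 0.1081]
ee_rot: [-2.471, -1.939, 0.002]
force: [-0.4, -0.1, 0.0]
width: 0.714
gripper_force: 0.0
```

Emit:
{"op": "send_rows", "data": {
  "increments": [
    [4.0, [0, 0, 0], [0, 0, 0]],
    [4.0, [0, 0, 0], [0, 0, 0]],
    [4.0, [0, 0, 0], [0, 0, 0]],
    [4.0, [0, 0, 0], [0, 0, 0]],
    [4.0, [0, 0, 0], [0, 0, 0]]
  ]
}}

```text
clock: 24.05
position: [0.5255, 0.3265, 0.1088]
ee_rot: [2.472, 1.939, 0.0]
force: [0.8, 0.3, 1.1]
width: 0.494
gripper_force: 25.0
```

Emit:
{"op": "send_rows", "data": {
  "increments": [
    [4.0, [0, 0, -0.3], [0, 0, 0]],
    [4.0, [0, 0, -0.3], [0, 0, 0]],
    [4.0, [0, 0, 0], [0, 0, 0]]
  ]
}}

```text
clock: 24.35
position: [0.5256, 0.3266, 0.1152]
ee_rot: [-2.471, -1.939, -0.001]
force: [-0.5, 0.1, -1.1]
width: 0.497
gripper_force: 25.0
```

```bash
python3 - <<'E'
from h import *
print(arm.observe()["force"]);p,R=cur();d=np.array([np.cos(1.33),np.sin(1.33),0]);rel(p-.115*d,-.241)
E
```

```text
[-0.45674573  0.084562   -1.1187442 ]
pos [0.5256 0.3266 0.1152] shift cm [-1.15e+01 -1.00e-02 -1.00e-02] turn [ 0.    -0.001  0.001]
```

Emit:
{"op": "send_rows", "data": {
  "increments": [
    [4.0, [-1.5, 0, 0], [0, 0, 0]],
    [4.0, [-2.0, 0, 0], [0, 0, 0]],
    [4.0, [-2.0, 0, 0], [0, 0, 0]],
    [4.0, [-2.0, 0, 0], [0, 0, 0]],
    [4.0, [-2.0, 0, 0], [0, 0, 0]]
  ]
}}

```text
clock: 24.85
position: [0.5021, 0.2321, 0.1147]
ee_rot: [2.472, 1.939, -0.001]
force: [-0.6, -0.4, -1.3]
width: 0.501
gripper_force: 25.0
```

Emit:
{"op": "send_rows", "data": {
  "increments": [
    [4.0, [-2.0, 0, 0], [0, 0, 0]],
    [4.0, [-1.5, 0, 0], [0, 0, 0]],
    [4.0, [0, 0, -2.0], [0, 0, 0]],
    [4.0, [0, 0, -3.0], [0, 0, 0]],
    [4.0, [0, 0, 0], [0, 0, 0]]
  ]
}}

```text
clock: 25.35
position: [0.4964, 0.2, 0.1678]
ee_rot: [2.472, 1.938, 0.008]
force: [-0.1, 0.1, -1.6]
width: 0.492
gripper_force: 25.0
```

```bash
python3 - <<'E'
from h import *
print(arm.observe()["force"],arm.observe()["width"],cur()[0])
plan(bx(0,-.085,.16),BY+.005-np.pi/2,10)
E
```

```text
[-0.06829387  0.14067117 -1.6009823 ] 0.49197998297034523 [0.49642587 0.1999504  0.16775339]
[-2.35  0.55  0.07] [ 0.    -0.     0.002]
[-2.34  0.56  0.07] [ 0.    -0.     0.002]
[-2.34  0.57  0.07] [ 0.    -0.     0.002]
[-2.34  0.57  0.07] [ 0.    -0.     0.002]
[-2.34  0.58  0.07] [ 0.    -0.     0.002]
[-2.34  0.58  0.07] [ 0.    -0.     0.002]
[-2.34  0.59  0.07] [ 0.    -0.     0.002]
[-2.34  0.59  0.08] [ 0.    -0.     0.002]
[-2.33  0.6   0.08] [ 0.    -0.     0.002]
[-2.33  0.61  0.08] [ 0.    -0.     0.002]
```

Emit:
{"op": "send_rows", "data": {
  "increments": [
    [4.0, [-2.3, 0.6, 0], [0, 0, 0.01]],
    [4.0, [-2.3, 0.6, 0], [0, 0, 0.01]],
    [4.0, [-2.3, 0.6, 0], [0, 0, 0]],
    [4.0, [-2.3, 0.6, 0], [0, 0, 0]],
    [4.0, [-2.3, 0.6, 0], [0, 0, 0]]
  ]
}}

```text
clock: 25.85
position: [0.4938, 0.0795, 0.164]
ee_rot: [-2.491, -1.914, 0.001]
force: [0.2, 0.3, -1.5]
width: 0.495
gripper_force: 25.0
```

Emit:
{"op": "send_rows", "data": {
  "increments": [
    [4.0, [-2.4, 0.6, 0], [0, 0, 0]],
    [4.0, [-2.4, 0.6, 0], [0, 0, 0]],
    [4.0, [-2.4, 0.6, 0], [0, 0, 0]],
    [4.0, [-2.4, 0.6, 0], [0, 0, 0]],
    [4.0, [-2.3, 0.5, 0], [0, 0, 0]]
  ]
}}

```text
clock: 26.35
position: [0.491, -0.0429, 0.1641]
ee_rot: [-2.491, -1.914, 0.001]
force: [0.2, -0.2, -1.2]
width: 0.498
gripper_force: 25.0
```

Emit:
{"op": "send_rows", "data": {
  "increments": [
    [4.0, [0, 0, 0], [0, 0, 0]],
    [4.0, [0, 0, 0], [0, 0, 0]]
  ]
}}

```text
clock: 26.55
position: [0.4913, -0.0418, 0.1642]
ee_rot: [-2.492, -1.912, 0.001]
force: [-0.6, 0.7, -2.1]
width: 0.494
gripper_force: 25.0
```

```bash
python3 - <<'E'
from h import *
import pickle
rel(bx(0,-.085,.165),BY+.005-np.pi/2)
P=arm.camera_params("wrist");im=arm.get_image("wrist");pickle.dump((P,im),open("pics/w7.pkl","wb"))
cv2.imwrite("pics/w7.png",cv2.resize(im[:260,140:420,::-1],None,fx=2.2,fy=2.2))
E
```

```text
pos [ 0.4913 -0.0418  0.1642] shift cm [ 0.15  0.27 -0.08] turn [-0.001 -0.     0.004]
```

View pics/w7.png

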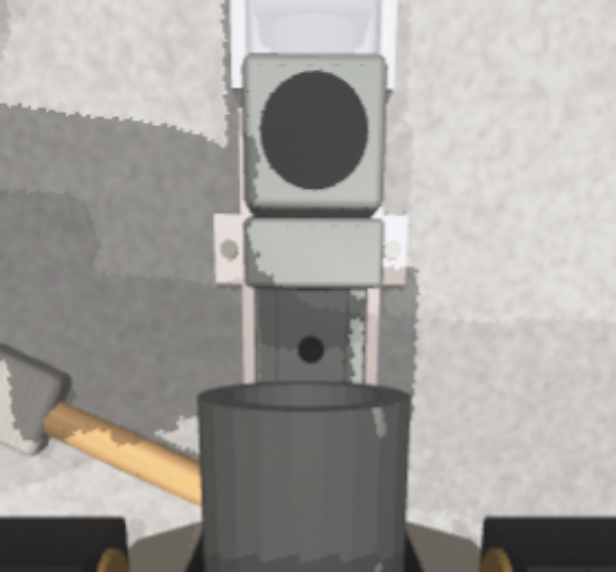

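The picture shows the bracket's upright top (246,218)–(384,287) tight against the elbow. The held tube's far rim is widest at (198,397)–(411,397), scaled 2.2 with offset 140, and the foot is clear in between.

```bash
python3 - <<'E'
from h import *
import pickle
np.set_printoptions(precision=4,suppress=True)
P,im=pickle.load(open("pics/w7.pkl","rb"))
f=lambda a:np.array(a)/2.2+[140,0]
def inb(p): q=p-C;a=BY+.005;return np.array([q[0]*np.sin(a)-q[1]*np.cos(a),q[0]*np.cos(a)+q[1]*np.sin(a)])
I=lambda a,z:np.array([inb(x) for x in onz(P,f(a),z)])
print("bracket top",I([(246,218),(384,218),(383,287),(246,287)],.095))
e=I([(245,54),(384,54),(382,210),(247,210)],.101);print("elbow",e,e.mean(0))
r=I([(198,397),(411,397)],.1774);print("rim",r,r.mean(0),"top rim",I([(305,410)],.2004),"bottom rim",I([(305,382)],.1544))
print("tcp",inb(cur()[0]))
E
```

```text
bracket top [[-0.022   0.0034]
 [ 0.0226  0.0035]
 [ 0.023  -0.018 ]
 [-0.0224 -0.0181]]
elbow [[-0.0209  0.0486]
 [ 0.0204  0.0487]
 [ 0.0212  0.0053]
 [-0.0211  0.0051]] [-0.0001  0.0269]
rim [[-0.0264 -0.0424]
 [ 0.0205 -0.0423]] [-0.0029 -0.0424] top rim [[-0.0028 -0.0413]] bottom rim [[-0.0028 -0.042 ]]
tcp [-0.0032 -0.0856]
```

Emit:
{"op": "send_rows", "data": {
  "increments": [
    [4.0, [1.2, 0.3, 0], [0, 0, 0.004]],
    [4.0, [1.1, 0, 0], [0, 0, 0]],
    [4.0, [0, 0, 1.5], [0, 0, 0]],
    [4.0, [0, 0, 0], [0, 0, 0]],
    [4.0, [0, 0, 0], [0, 0, 0]]
  ]
}}

```text
clock: 27.1
position: [0.5008, -0.0187, 0.1496]
ee_rot: [-2.493, -1.911, 0.001]
force: [-0.7, -0.1, -1.4]
width: 0.498
gripper_force: 25.0
```

```bash
cat >> h.py <<'E'
def rb(x,y,z):
    a=BY+.005; rel(C+x*np.array([np.sin(a),-np.cos(a),0])+y*np.array([np.cos(a),np.sin(a),0])+[0,0,z],a-np.pi/2); o=arm.observe();print(o["force"],o["width"])
E
python3 -c "
from h import *
rb(-.0002,-.0624,.031)"
```

```text
pos [ 0.5008 -0.0187  0.1496] shift cm [-7.000e-02 -1.000e-02  1.186e+01] turn [-0.001  0.     0.003]
[-0.70068121 -0.10722187 -1.37354617] 0.498473602390152
```

Emit:
{"op": "send_rows", "data": {
  "increments": [
    [4.0, [-0.05, 0, 1.5], [0, 0, 0.003]],
    [4.0, [0, 0, 1.5], [0, 0, 0]],
    [4.0, [0, 0, 1.0], [0, 0, 0]],
    [4.0, [0, 0, 0], [0, 0, 0]],
    [4.0, [0, 0, 0], [0, 0, 0]]
  ]
}}

```text
clock: 27.6
position: [0.501, -0.0202, 0.1101]
ee_rot: [2.497, 1.906, 0.0]
force: [0.4, 0.2, -0.5]
width: 0.496
gripper_force: 25.0
```

```bash
python3 -c "
from h import *
rb(-.0002,-.0624,.031)"
```

```text
pos [ 0.501  -0.0202  0.1101] shift cm [ 0.06 -0.08  7.91] turn [ 0.     0.    -0.001]
[ 0.37170676  0.22832791 -0.50394928] 0.4958693870054519
```

Emit:
{"op": "send_rows", "data": {
  "increments": [
    [4.0, [0.05, -0.05, 0.7], [0, 0, 0]],
    [4.0, [0, 0, 0.7], [0, 0, 0]],
    [4.0, [0, 0, 0.7], [0, 0, 0]],
    [4.0, [0, 0, 0], [0, 0, 0]]
  ]
}}

```text
clock: 28.0
position: [0.5005, -0.0208, 0.0882]
ee_rot: [2.498, 1.903, -0.001]
force: [0.7, -4.8, 1.0]
width: 0.497
gripper_force: 25.0
```

Emit:
{"op": "send_rows", "data": {
  "increments": [
    [4.0, [0, 0, 0.7], [0, 0, 0]],
    [4.0, [0, 0, 0.7], [0, 0, 0]],
    [4.0, [0, 0, 0.7], [0, 0, 0]],
    [4.0, [0, 0, 0], [0, 0, 0]]
  ]
}}

```text
clock: 28.4
position: [0.5003, -0.0194, 0.067]
ee_rot: [-2.497, -1.906, 0.001]
force: [1.5, -1.9, 0.9]
width: 0.497
gripper_force: 25.0
```

```bash
python3 -c "
from h import *
rb(-.0002,-.0624,.031)"
```

```text
pos [ 0.5003 -0.0194  0.067 ] shift cm [0.01 0.01 3.6 ] turn [-0.     0.    -0.001]
[ 1.52656895 -1.94044517  0.87951057] 0.4969585834791357
```

Emit:
{"op": "send_rows", "data": {
  "increments": [
    [4.0, [-0.1, 0, 0.5], [0, 0, 0]],
    [4.0, [0, 0, 0.5], [0, 0, 0]],
    [4.0, [0, 0, 0], [0, 0, 0]]
  ]
}}

```text
clock: 28.7
position: [0.4992, -0.0201, 0.0568]
ee_rot: [-2.496, -1.906, 0.002]
force: [-0.8, -0.8, -1.7]
width: 0.499
gripper_force: 25.0
```

Emit:
{"op": "send_rows", "data": {
  "increments": [
    [4.0, [0, 0, 0.5], [0, 0, 0]],
    [4.0, [0, 0, 0.5], [0, 0, 0]],
    [4.0, [0, 0, 0], [0, 0, 0]]
  ]
}}

```text
clock: 29.0
position: [0.4999, -0.0202, 0.0471]
ee_rot: [-2.497, -1.906, 0.001]
force: [-0.2, -0.3, -2.5]
width: 0.497
gripper_force: 25.0
```

```bash
python3 -c "
from h import *
rb(-.0002,-.0634,.031)"
```

```text
pos [ 0.4999 -0.0202  0.0471] shift cm [-0.01  0.03  1.61] turn [-0.001  0.    -0.001]
[-0.16328108 -0.25964355 -2.48001204] 0.49669583848873194
```

Free of contact; lower to the foot.

Emit:
{"op": "send_rows", "data": {
  "increments": [
    [4.0, [0, 0.03, 0.5], [0, 0, 0]],
    [4.0, [0, 0, 0.5], [0, 0, 0]],
    [4.0, [0, 0, 0.3], [0, 0, 0]],
    [4.0, [0, 0, 0], [0, 0, 0]]
  ]
}}

```text
clock: 29.4
position: [0.5007, -0.0199, 0.0361]
ee_rot: [-2.496, -1.905, -0.003]
force: [-7.2, 3.0, 28.7]
width: 0.498
gripper_force: 25.0
```

Emit:
{"op": "send_rows", "data": {
  "increments": [
    [4.0, [0, 0, 0.15], [0, 0, 0]],
    [4.0, [0, 0, 0], [0, 0, 0]]
  ]
}}

```text
clock: 29.6
position: [0.5007, -0.0199, 0.035]
ee_rot: [-2.496, -1.905, -0.004]
force: [-9.1, 1.9, 33.8]
width: 0.497
gripper_force: 25.0
```

Emit:
{"op": "send_rows", "data": {
  "increments": [
    [4.0, [0, 0, 0.1], [0, 0, 0]],
    [4.0, [0, 0, 0], [0, 0, 0]]
  ]
}}

```text
clock: 29.8
position: [0.5007, -0.0199, 0.0341]
ee_rot: [-2.496, -1.905, -0.004]
force: [-9.6, 2.9, 36.7]
width: 0.496
gripper_force: 25.0
```

```bash
python3 -c "
from h import *
rb(-.0002,-.0634,.031)"
```

```text
pos [ 0.5007 -0.0199  0.0341] shift cm [-0.06 -0.05  0.31] turn [ 0.    -0.003 -0.001]
[-9.63361535  2.90824337 36.72162718] 0.4958263627590797
```

Emit:
{"op": "send_rows", "data": {
  "increments": [
    [4.0, [0, 0, -0.3], [0, 0, 0]],
    [4.0, [0, 0, 0], [0, 0, 0]]
  ]
}}

```text
clock: 30.0
position: [0.5006, -0.0206, 0.0356]
ee_rot: [2.497, 1.906, 0.001]
force: [-1.2, -1.5, 3.8]
width: 0.499
gripper_force: 25.0
```

Emit:
{"op": "send_rows", "data": {
  "increments": [
    [6.5, [0, 0, 0], [0, 0, 0]],
    [6.5, [0, 0, 0], [0, 0, 0]],
    [6.5, [0, 0, 0], [0, 0, 0]],
    [6.5, [0, 0, 0], [0, 0, 0]]
  ]
}}

```text
clock: 30.4
position: [0.5004, -0.0205, 0.035]
ee_rot: [-2.497, -1.906, 0.0]
force: [0.7, 0.8, 0.1]
width: 0.698
gripper_force: 0.0
```

```bash
python3 -c "
from h import *
rb(-.0002,-.0634,.031)"
```

```text
pos [ 0.5004 -0.0205  0.035 ] shift cm [ 0.01 -0.03  0.4 ] turn [-0.     0.    -0.001]
[0.71421254 0.81470106 0.13857179] 0.6978996625396965
```

Emit:
{"op": "send_rows", "data": {
  "increments": [
    [9.18, [0, 0, -1.0], [0, 0, 0]],
    [9.18, [0, 0, -3.0], [0, 0, 0]],
    [9.18, [0, 0, -4.0], [0, 0, 0]],
    [9.18, [0, 0, -4.0], [0, 0, 0]],
    [9.18, [-2.0, 0, -2.0], [0, 0, 0]]
  ]
}}

```text
clock: 30.9
position: [0.4969, -0.0383, 0.1785]
ee_rot: [2.493, 1.909, 0.005]
force: [0.5, -0.1, 0.4]
width: 0.993
gripper_force: 0.0
```

Emit:
{"op": "send_rows", "data": {
  "increments": [
    [9.18, [-3.5, 0, 0], [0, 0, 0]],
    [9.18, [-3.0, 0, 0], [0, 0, 0]],
    [9.18, [-1.5, 0, 0], [0, 0, 0]],
    [9.18, [0, 0, 0], [0, 0, 0]],
    [9.18, [0, 0, 0], [0, 0, 0]]
  ]
}}

```text
clock: 31.4
position: [0.4741, -0.1166, 0.1756]
ee_rot: [-2.498, -1.905, -0.001]
force: [0.1, -0.4, 0.0]
width: 1.0
gripper_force: 0.0
```

```bash
cat >look.py <<'E'
from h import *
import sys
a=BY+.005
P=arm.camera_params("wrist");im=arm.get_image("wrist");cv2.imwrite("pics/"+sys.argv[1],im[:,:,::-1])
def W(x,y,z): return C+x*np.array([np.sin(a),-np.cos(a),0])+y*np.array([np.cos(a),np.sin(a),0])+[0,0,z]
g=im.mean(2)
def samp(p): u,v=proj(P,p)[0];return int(cv2.getRectSubPix(g.astype(np.float32),(1,1),(float(u),float(v)))[0,0])
print("tcp",cur()[0],"px tube ctr",proj(P,W(0,-.056,.067)),"px endwall",proj(P,W(0,-.1,.05)))
for n,x,z in(("top line",0,.067),("top line x-6",-.006,.066)):
    print(n,[(round(y*1000),samp(W(x,y,z))) for y in np.arange(-.105,.006,.0025)])
for y in(-.03,-.055,-.08): print("across at",y,"z.044",[(round(x*1000),samp(W(x,y,.044))) for x in np.arange(-.034,.035,.002)])
E
python3 look.py w8.png
```

```text
tcp [ 0.47431608 -0.11604308  0.17538955] px tube ctr [[277.53435446  82.41435903]] px endwall [[277.71155236 137.26181241]]
top line [(-105, 135), (-102, 87), (-100, 99), (-97, 99), (-95, 99), (-92, 99), (-90, 99), (-87, 99), (-85, 99), (-82, 99), (-80, 105), (-77, 105), (-75, 105), (-72, 106), (-70, 105), (-67, 105), (-65, 106), (-62, 105), (-60, 105), (-57, 105), (-55, 105), (-52, 105), (-50, 105), (-47, 106), (-45, 106), (-42, 105), (-40, 110), (-37, 112), (-35, 105), (-32, 105), (-30, 106), (-27, 106), (-25, 106), (-22, 105), (-20, 106), (-17, 105), (-15, 100), (-12, 54), (-10, 55), (-7, 69), (-5, 148), (-2, 152), (0, 152), (3, 151), (5, 151)]
top line x-6 [(-105, 134), (-102, 86), (-100, 90), (-97, 95), (-95, 94), (-92, 95), (-90, 95), (-87, 94), (-85, 95), (-82, 95), (-80, 95), (-77, 94), (-75, 95), (-72, 101), (-70, 101), (-67, 100), (-65, 101), (-62, 101), (-60, 101), (-57, 101), (-55, 101), (-52, 101), (-50, 101), (-47, 101), (-45, 101), (-42, 101), (-40, 103), (-37, 112), (-35, 104), (-32, 103), (-30, 104), (-27, 104), (-25, 103), (-22, 104), (-20, 104), (-17, 106), (-15, 
[... 601 characters left out ...]
, (-20, 64), (-18, 64), (-16, 77), (-14, 93), (-12, 94), (-10, 100), (-8, 101), (-6, 101), (-4, 102), (-2, 105), (0, 105), (2, 105), (4, 104), (6, 104), (8, 104), (10, 104), (12, 100), (14, 100), (16, 99), (18, 92), (20, 92), (22, 84), (24, 77), (26, 186), (28, 174), (30, 162), (32, 162), (34, 162)]
across at -0.08 z.044 [(-34, 110), (-32, 110), (-30, 108), (-28, 155), (-26, 164), (-24, 127), (-22, 59), (-20, 69), (-18, 77), (-16, 79), (-14, 87), (-12, 87), (-10, 91), (-8, 95), (-6, 94), (-4, 95), (-2, 98), (0, 102), (2, 102), (4, 99), (6, 105), (8, 105), (10, 101), (12, 100), (14, 100), (16, 94), (18, 92), (20, 85), (22, 77), (24, 186), (26, 220), (28, 175), (30, 173), (32, 178), (34, 173)]
```

```bash
python3 - <<'E'
from h import *
im=cv2.imread("pics/w8.png").mean(2).astype(int)
print("cols",list(range(236,322,5)))
for r in range(16,172,5): print(r,*im[r,236:322:5])
P=arm.camera_params("scene");s=arm.get_image("scene").mean(2).astype(int)
a=BY+.005
W=lambda x,y,z: C+x*np.array([np.sin(a),-np.cos(a),0])+y*np.array([np.cos(a),np.sin(a),0])+[0,0,z]
for n,q in(("tube -y top home",W(0,-.093,.067)),("tube +y top",W(0,-.019,.067)),("endwall top x+",W(.029,-.1,.05)),("endwall top x-",W(-.029,-.1,.05)),("upr top",W(0,-.017,.095)),("elbow top",W(0,.028,.101))): print(n,proj(P,q).round(1))
print("cols",list(range(236,300,2)))
for r in range(192,252,2): print(r,*s[r,236:300:2])
E
```

```text
cols [236, 241, 246, 251, 256, 261, 266, 271, 276, 281, 286, 291, 296, 301, 306, 311, 316, 321]
16 220 188 81 54 61 61 60 60 58 60 59 60 59 59 58 221 221 220
21 221 188 169 57 56 56 55 56 55 56 56 56 57 57 58 221 220 220
26 219 182 188 57 57 55 76 99 97 79 99 66 57 57 88 221 201 215
31 199 138 189 55 114 112 107 103 106 101 101 116 113 106 205 166 188 209
36 220 221 202 120 113 92 100 105 106 104 101 93 80 119 113 220 186 210
41 221 221 170 113 70 93 100 105 106 104 100 94 78 83 113 221 221 204
46 220 220 134 113 67 89 101 105 106 104 100 92 71 95 112 221 220 197
51 161 157 149 113 112 86 101 105 107 104 98 91 77 113 107 143 151 174
56 175 145 188 75 108 113 112 112 110 120 116 113 113 98 81 166 174 177
61 172 135 182 72 84 94 103 105 110 111 106 101 101 93 82 162 161 176
66 168 170 178 72 83 94 102 102 105 106 105 101 101 93 77 165 163 165
71 117 170 176 62 83 93 101 101 106 106 105 100 101 93 75 166 165 164
76 118 118 176 61 65 93 101 101 106 105 105 100 100 92 73 164 160 161
81 115 115 170 59 64 94 100 101 105 106 106 100 98 91 117 162 169 176
86 118 114 170 59 64 91 98 101 106 10
[... 4388 characters left out ...]
16 116 117 116 117 123 202 204 159 116 136 161 161 158 162 162 160 162
242 90 70 69 72 92 93 94 93 101 107 199 155 117 116 116 115 116 121 147 147 124 126 151 159 161 159 162 161 165 165 161 162
244 89 91 84 132 82 91 93 93 103 102 115 116 117 117 119 130 148 150 147 150 160 161 163 161 161 161 157 160 159 162 162 161
246 149 151 129 131 129 84 92 93 103 102 105 118 116 115 147 149 150 148 150 159 157 160 161 160 162 161 157 160 158 158 162 161
248 149 147 149 132 120 69 71 92 102 103 104 126 146 152 150 158 159 158 160 161 155 158 159 161 161 161 161 160 162 161 164 162
250 94 146 140 90 74 70 70 72 99 94 89 112 160 161 160 158 159 160 160 162 158 159 158 157 160 160 160 158 160 164 165 165
```

The numbers show the tube did not lie flat. Its far rim is visible as an open ring at rows 28–57 and its near rim hangs over the end wall, so it is pitched with the upright end high. I will measure the pitch from rim points.

```bash
python3 - <<'E'
from h import *
from scipy.optimize import least_squares
im=cv2.imread("pics/w8.png").mean(2).astype(int)
for c in (274,282): print(c,"r20",im[20:64,c],"r128",im[128:146,c])
print("row42",im[42,240:318]); print("row46",im[46,240:318])
P=arm.camera_params("wrist");a=BY+.005
W=lambda x,y,z: C+x*np.array([np.sin(a),-np.cos(a),0])+y*np.array([np.cos(a),np.sin(a),0])+[0,0,z]
def pts(q):
    y,z,t=q;u=np.array([np.cos(t),np.sin(t)]);n=np.array([-np.sin(t),np.cos(t)]);m=np.array([y,z])
    return [m+.037*u+.023*n,m+.037*u-.023*n,m-.037*u+.023*n]
rows=np.array([57.5,28,138.5])
f=lambda q:np.array([proj(P,W(0,*p))[0,1] for p in pts(q)])-rows
for t0 in(.2,.6,1.):
    s=least_squares(f,[-.056,.06,t0],x_scale=[.01,.01,.1]);print(s.x,s.cost,np.round(pts(s.x),4))
    t=s.x[2];F=s.x[:2]+.037*np.array([np.cos(t),np.sin(t)]);print("ring cols",proj(P,W(-.023,*F)),proj(P,W(.023,*F)))
E
```

```text
274 r20 [ 55  55  55  54  44  44  93 100 100  99  99 100 106 105 105 105 105 106
 105 106 105 106 106 106 106 105 106 106 105 105 105 105 105 104 105 105
 109 133 125 122 118 111 106 105] r128 [ 98  97  97  97  97  97  96  97  97  97  78  80  88  88 128 147 148 148]
282 r20 [ 55  55  55  55  48  43  91 106 106 102  96  96  96 102 102 103 103 102
 102 101 101 102 102 102 102 102 102 102 102 102 102 102 101 102 101 103
 113 117 112 122 113 110 106 106] r128 [100  99  99  99  99  99  99 100  99  99  79  82 109 118 137 147 146 146]
row42 [221 221 220 220 206 214 170 120 113 113 113 113 112 113  97  74  69  77
  80  80  87  90  93  92  95  99 101 101 101 102 104 105 106 105 106 106
 105 106 106 106 106 104 102 103 102 102 100  97  94  95  95  93  88  85
  84  85  79  72  71  64  58  84 107 113 113 114 113 114 113 144 198 221
 220 221 221 221 221 221]
row46 [220 220 220 202 195 192 134 104 113 113 113 113 112 113 112  86  67  74
  80  78  82  89  92  92  94  98 101 100 101 101 104 105 106 106 106 105
 106 107 106 106 106 104 102 101 102 101 100  96  94  95  95  92  87  85
  85  83  71  62  62  59  63  95 113 113 114 113 112 113 114 116 182 221
 220 220 221 220 220 220]
[-0.05712468  0.05637307  0.69534269] 3.610837244250033e-25 [[-0.0434  0.0977]
 [-0.014   0.0624]
 [-0.1003  0.0503]]
ring cols [[247.4545785   41.90764551]] [[308.12173555  41.8496187 ]]
[-0.05712468  0.05637307  0.69534269] 4.0389678347315804e-28 [[-0.0434  0.0977]
 [-0.014   0.0624]
 [-0.1003  0.0503]]
ring cols [[247.4545785   41.90764551]] [[308.12173555  41.8496187 ]]
[-0.05712468  0.05637307  0.69534269] 2.0194839173657902e-27 [[-0.0434  0.0977]
 [-0.014   0.0624]
 [-0.1003  0.0503]]
ring cols [[247.4545785   41.90764551]] [[308.12173555  41.8496187 ]]
```

The fit is consistent: pitch 0.695 rad, tube centre at box (0, −0.057, 0.056), and the ring width matches. I will tilt the tool square to the tube, regrip harder, lift, level and reinsert.

Emit:
{"op": "send_rows", "data": {
  "increments": [
    [9.18, [0, 0, 0], [0, 0.14, 0]],
    [9.18, [0, 0, 0], [0, 0.14, 0]],
    [9.18, [0, 0, 0], [0, 0.14, 0]],
    [9.18, [0, 0, 0], [0, 0.14, 0]],
    [9.18, [0, 0, 0], [0, 0.135, 0]]
  ]
}}

```text
clock: 32.0
position: [0.4751, -0.1167, 0.1761]
ee_rot: [-2.077, -1.589, -0.763]
force: [-0.8, 0.5, -1.3]
width: 1.006
gripper_force: 0.0
```

Emit:
{"op": "send_rows", "data": {
  "increments": [
    [9.18, [0, 0, 0], [0, 0, 0]],
    [9.18, [0, 0, 0], [0, 0, 0]]
  ]
}}

```text
clock: 32.2
position: [0.4739, -0.1171, 0.1744]
ee_rot: [-2.084, -1.587, -0.75]
force: [0.2, 0.6, -0.2]
width: 1.005
gripper_force: 0.0
```

```bash
cat >> h.py <<'E'
def rt(x,y,z,phi=0.):
    "box-frame target with tool pitched phi about its y"
    a=BY+.005;t=C+x*np.array([np.sin(a),-np.cos(a),0])+y*np.array([np.cos(a),np.sin(a),0])+[0,0,z]
    p,R=cur();R1=Rt(a-np.pi/2)@Ro.from_rotvec([0,phi,0]).as_matrix();o=arm.observe()
    print("pos",p.round(4),"shift",(R.T@(t-p)*100).round(2),"turn",Ro.from_matrix(R.T@R1).as_rotvec().round(3),"F",o["force"].round(1),"w",round(o["width"],3),"j",o["joints"].round(2))
E
python3 -c "
from h import *
rt(0,-.1176,.1166,.695);rt(0,-.0536,.0398,.695)"
```

```text
pos [ 0.4739 -0.1171  0.1744] shift [-0.14  0.02  7.39] turn [-0.001  0.002 -0.003] F [ 0.2  0.6 -0.2] w 1.005 j [ 0.17  0.5   0.59  1.98 -0.91  1.32  1.  ]
pos [ 0.4739 -0.1171  0.1744] shift [-0.13  0.02 17.39] turn [-0.001  0.002 -0.003] F [ 0.2  0.6 -0.2] w 1.005 j [ 0.17  0.5   0.59  1.98 -0.91  1.32  1.  ]
```

Emit:
{"op": "send_rows", "data": {
  "increments": [
    [9.18, [-0.1, 0, 2.5], [0, 0, 0]],
    [9.18, [0, 0, 3.0], [0, 0, 0]],
    [9.18, [0, 0, 3.0], [0, 0, 0]],
    [9.18, [0, 0, 2.5], [0, 0, 0]],
    [9.18, [0, 0, 0], [0, 0, 0]]
  ]
}}

```text
clock: 32.7
position: [0.4919, -0.0442, 0.0892]
ee_rot: [-2.073, -1.595, -0.749]
force: [-0.5, 0.2, 0.4]
width: 1.004
gripper_force: 0.0
```

```bash
python3 -c "
from h import *
rt(0,-.0536,.0398,.695)"
```

```text
pos [ 0.4919 -0.0442  0.0892] shift [-0.48  0.23  6.04] turn [-0.007 -0.     0.004] F [-0.5  0.2  0.4] w 1.004 j [ 0.1   0.61  0.5   2.09 -1.09  1.14  1.11]
```

Emit:
{"op": "send_rows", "data": {
  "increments": [
    [9.18, [-0.3, 0.2, 2.0], [0, 0, 0]],
    [9.18, [0, 0, 2.0], [0, 0, 0]],
    [9.18, [0, 0, 1.0], [0, 0, 0]],
    [9.18, [0, 0, 0], [0, 0, 0]],
    [9.18, [0, 0, 0], [0, 0, 0]]
  ]
}}

```text
clock: 33.2
position: [0.5025, -0.0218, 0.0506]
ee_rot: [-2.082, -1.591, -0.754]
force: [-0.7, -1.3, -0.8]
width: 1.004
gripper_force: 0.0
```

```bash
python3 -c "
from h import *
rt(0,-.0536,.0398,.695)"
```

```text
pos [ 0.5025 -0.0218  0.0506] shift [ 0.13 -0.25  1.51] turn [0.001 0.001 0.   ] F [-0.7 -1.3 -0.8] w 1.004 j [ 0.09  0.67  0.45  2.12 -1.18  1.07  1.17]
```

Emit:
{"op": "send_rows", "data": {
  "increments": [
    [9.18, [0.1, -0.2, 0.7], [0, 0, 0]],
    [9.18, [0, 0, 0.6], [0, 0, 0]],
    [9.18, [0, 0, 0], [0, 0, 0]]
  ]
}}

```text
clock: 33.5
position: [0.5024, -0.0117, 0.0402]
ee_rot: [-2.081, -1.589, -0.754]
force: [-0.4, -0.4, 0.4]
width: 0.999
gripper_force: 0.0
```

Emit:
{"op": "send_rows", "data": {
  "increments": [
    [4.0, [0, 0, 0], [0, 0, 0]],
    [4.0, [0, 0, 0], [0, 0, 0]],
    [4.0, [0, 0, 0], [0, 0, 0]],
    [4.0, [0, 0, 0], [0, 0, 0]],
    [4.0, [0, 0, 0], [0, 0, 0]]
  ],
  "force": 40
}}

```text
clock: 34.0
position: [0.5027, -0.0125, 0.0405]
ee_rot: [-2.082, -1.589, -0.754]
force: [-0.2, -0.2, -0.2]
width: 0.615
gripper_force: 0.0
```

Emit:
{"op": "send_rows", "data": {
  "increments": [
    [4.0, [0, 0, 0], [0, 0, 0]],
    [4.0, [0, 0, 0], [0, 0, 0]],
    [4.0, [0, 0, 0], [0, 0, 0]]
  ]
}}

```text
clock: 34.3
position: [0.5027, -0.0124, 0.0405]
ee_rot: [-2.082, -1.589, -0.754]
force: [-0.5, -0.7, 0.5]
width: 0.492
gripper_force: 40.0
```

```bash
python3 -c "
from h import *
rt(0,-.0536,.0398,.695)"
```

```text
pos [ 0.5027 -0.0124  0.0405] shift [ 0.07 -0.01  0.15] turn [ 0.001 -0.    -0.001] F [-0.5 -0.7  0.5] w 0.492 j [ 0.08  0.68  0.43  2.13 -1.21  1.05  1.19]
```

Emit:
{"op": "send_rows", "data": {
  "increments": [
    [4.0, [0.65, 0, -0.75], [0, 0, 0]],
    [4.0, [1.3, 0, -1.55], [0, 0, 0]],
    [4.0, [1.9, 0, -2.3], [0, 0, 0]],
    [4.0, [1.9, 0, -2.3], [0, 0, 0]],
    [4.0, [1.9, 0, -2.3], [0, 0, 0]]
  ]
}}

```text
clock: 34.8
position: [0.5022, -0.0125, 0.1616]
ee_rot: [-2.082, -1.589, -0.754]
force: [1.1, -1.1, -2.4]
width: 0.491
gripper_force: 40.0
```

Emit:
{"op": "send_rows", "data": {
  "increments": [
    [4.0, [0.6, 0, -0.7], [0, -0.05, 0]],
    [4.0, [0, 0, 0], [0, -0.14, 0]],
    [4.0, [0, 0, 0], [0, -0.14, 0]],
    [4.0, [0, 0, 0], [0, -0.14, 0]],
    [4.0, [0, 0, 0], [0, -0.14, 0]]
  ]
}}

```text
clock: 35.3
position: [0.5032, -0.0129, 0.1711]
ee_rot: [-2.461, -1.875, -0.104]
force: [-0.1, -0.3, -2.5]
width: 0.496
gripper_force: 40.0
```

Emit:
{"op": "send_rows", "data": {
  "increments": [
    [4.0, [0, 0, 0], [0, -0.085, 0]],
    [4.0, [0, 0, 0], [0, 0, 0]],
    [4.0, [0, 0, 0], [0, 0, 0]]
  ]
}}

```text
clock: 35.6
position: [0.5022, -0.0119, 0.1694]
ee_rot: [-2.495, -1.906, -0.002]
force: [-1.4, 0.1, -1.7]
width: 0.494
gripper_force: 40.0
```

```bash
python3 -c "
from h import *
rt(0,-.095,.165,0)"
```

```text
pos [ 0.5022 -0.0119  0.1694] shift [-4.03  0.04  0.43] turn [-0.001 -0.002 -0.   ] F [-1.4  0.1 -1.7] w 0.494 j [-0.67  0.36  0.77  1.99 -0.31  0.92 -0.  ]
```

Move back 3 cm and measure the held tube's rim and the bracket numerically.

Emit:
{"op": "send_rows", "data": {
  "increments": [
    [4.0, [-2.0, 0, 0], [0, 0, 0]],
    [4.0, [-1.5, 0, 0], [0, 0, 0]],
    [4.0, [0, 0, 0], [0, 0, 0]],
    [4.0, [0, 0, 0], [0, 0, 0]]
  ]
}}

```text
clock: 36.0
position: [0.493, -0.0474, 0.1694]
ee_rot: [-2.5, -1.901, -0.001]
force: [0.3, 1.0, -1.2]
width: 0.494
gripper_force: 40.0
```

```bash
python3 - <<'E'
from h import *
rt(0,-.095,.165,0)
P=arm.camera_params("wrist");im=arm.get_image("wrist");cv2.imwrite("pics/w9.png",im[:,:,::-1]);np.save("pics/w9.npy",im)
g=im.mean(2).astype(int)
a=BY+.005
W=lambda x,y,z: C+x*np.array([np.sin(a),-np.cos(a),0])+y*np.array([np.cos(a),np.sin(a),0])+[0,0,z]
for n,q in(("upr top back",W(0,.005,.095)),("upr top front",W(0,-.017,.095)),("foot",W(0,-.091,.021))):print(n,proj(P,q).round(1))
c=cur()[0];print("rim pred: top,bottom,side", [proj(P,c+np.array([np.cos(a)*.045,np.sin(a)*.045,0])+[0,0,.0135+d]).round(1) for d in(.023,-.023,0)])
for k in(260,278,296): print("col",k,"rows 60-215",g[60:215,k])
print("cols",list(range(222,332,4)))
for r in range(120,215,6): print(r,*g[r,222:332:4])
E
```

```text
pos [ 0.493  -0.0474  0.1694] shift [-0.36 -0.    0.44] turn [-0.    -0.001 -0.005] F [ 0.3  1.  -1.2] w 0.494 j [-0.61  0.34  0.78  2.   -0.3   0.91  0.06]
upr top back [[277.   90.6]]
upr top front [[277.2 122.4]]
foot [[277.9 199.3]]
rim pred: top,bottom,side [array([[277.1, 184.9]]), array([[277.3, 171.5]]), array([[277.2, 177.1]])]
col 260 rows 60-215 [ 69  70  70  69  70  70  70  70  70  70  70  69  92 134 179 185 186 185
 185 185 187 186 186 187 180 164 144 122  95  71  67  68  64 131 162 185
 190 189 189 190 190 190 190 190 190 190 189 189 189 189 189 189 189 188
 188 188 188 188 188 189 189 181 159 116  78  64  75  98 105 105 105 106
  96  93  92  92  91  91  91  91  91  91  90  90  90  89  89  90  90  90
  90  89 102 106 107 107 107 107 107 107 106 107  96  79  72  86  94  94
  95  95  94  94  95  95  95  93  94  94  94  84  73  71  72  84  96  98
  99  98  98  98  99  98  98  98  98  98  98  98  98  98  98  98  98  98
  98  97  98  98  99  97  98  97  98  98  98]
col 278 rows 60-215 [ 71  70  71  71  71  70  70  71  70  70  70  70  71  71  71  70  71  71
  71  83 168 188 1
[... 2277 characters left out ...]
99 94 94 88 87 77 76 76 77 135 194
174 128 72 72 71 73 67 77 85 87 95 94 99 98 100 102 101 99 99 95 94 87 85 78 66 75 72 77 82
180 131 73 77 86 78 72 71 72 72 73 75 80 84 84 86 88 84 80 75 72 72 74 74 74 109 132 114 110
186 132 77 77 87 86 93 93 93 98 99 98 99 101 100 101 100 99 98 99 99 96 95 127 138 132 132 113 134
192 203 100 78 87 87 93 93 93 97 98 98 97 100 99 100 101 98 98 99 99 95 96 95 136 131 132 81 163
198 198 137 78 86 86 93 93 92 97 97 99 98 100 99 100 101 98 99 99 98 94 94 95 134 122 97 81 171
204 127 92 77 87 87 93 93 93 96 99 99 98 100 100 100 100 98 99 99 98 94 94 95 88 89 86 80 184
210 195 162 76 87 88 92 93 94 95 98 98 97 100 100 100 100 99 97 98 99 95 95 94 87 88 84 79 195
```

```bash
python3 - <<'E'
from h import *
from scipy.optimize import least_squares
P=arm.camera_params("wrist");a=BY+.005;U=np.array([np.cos(a),np.sin(a),0]);Z=np.array([0,0,1.]);c=cur()[0]
def f(q):
    k,t=q;u=np.cos(t)*U+np.sin(t)*Z;n=-np.sin(t)*U+np.cos(t)*Z
    m=c+.0135*n+k*u
    return [proj(P,m+.037*u+d*n)[0,1] for d in(-.023,.023,-.017,.017)]
for w in (1,0):
    s=least_squares(lambda q:(np.array(f(q))-[162,184.5,165.5,179.8])*[1,1,w,w],[.008,.1],x_scale=[.01,.1]);print(s.x,s.cost,np.round(f(s.x),1))
E
```

```text
[0.01345986 0.09238179] 0.7648747771527266 [162.6 184.1 164.7 180.4]
[0.01378127 0.10234946] 1.6155871338926322e-27 [162.  184.5 164.2 180.7]
```

Emit:
{"op": "send_rows", "data": {
  "increments": [
    [4.0, [0, 0, 0], [0, -0.095, 0]],
    [4.0, [1.0, 0, 0], [0, 0, 0]],
    [4.0, [0.5, 0, 1.0], [0, 0, 0]],
    [4.0, [0, 0, 0], [0, 0, 0]],
    [4.0, [0, 0, 0], [0, 0, 0]]
  ]
}}

```text
clock: 36.55
position: [0.4965, -0.033, 0.1575]
ee_rot: [2.451, 1.869, -0.117]
force: [-0.5, 0.0, -1.8]
width: 0.494
gripper_force: 40.0
```

```bash
python3 - <<'E'
from h import *
rt(0,-.0735,.115,-.095)
from scipy.optimize import least_squares
im=arm.get_image("wrist");g=im.mean(2).astype(int)
P=arm.camera_params("wrist");a=BY+.005;U=np.array([np.cos(a),np.sin(a),0]);Z=np.array([0,0,1.]);X=np.array([np.sin(a),-np.cos(a),0]);c=cur()[0]
print([proj(P,c+(.0135+d)*Z+(.0135+.037)*U).round(1) for d in(-.023,.023,0)])
print([proj(P,c+.0135*Z+.0505*U+x*X).round(1) for x in(-.023,.023)])
for k in(264,278,290): print("col",k,"rows 130-205",g[130:205,k])
r=int(proj(P,c+.0135*Z+.0405*U)[0,1])
print("row",r,g[r,212:236],g[r,320:345])
E
```

```text
pos [ 0.4965 -0.033   0.1575] shift [0.71 0.04 4.2 ] turn [-0.001 -0.    -0.002] F [-0.5  0.  -1.8] w 0.494 j [-0.71  0.39  0.8   1.99 -0.24  0.9  -0.06]
[array([[277.5, 162.4]]), array([[277.2, 184.2]]), array([[277.4, 171.7]])]
[array([[227.9, 171.8]]), array([[326.9, 171.5]])]
col 264 rows 130-205 [105 105 103 103  97  84  74  81  88  88  87  88  87  88  87  87  87  87
  87  87  87  87  87  87  87  95 102 105 105 105 106 104  92  77  79  92
  97  96  97  97  97  97  96  96  96  96  96  96  97  91  78  71  69  79
  94 100 101 100 101 100 100 100 100 101 101 100 100 100 101 100 101 100
 100 100  99]
col 278 rows 130-205 [105 104 104 105  96  85  80  86  88  88  87  88  88  87  88  88  88  87
  88  87  65  39  35  36  35  36  37  38  38  38  38  38  62  72  93 104
 105 104 104 105 104 104 104 104 103 104 103 104 104 103  85  72  71  71
  92 103 102 103 103 103 103 102 103 102 103 102 102 103 102 102 102 102
 103 102 102]
col 290 rows 130-205 [106 106 105 105  97  84  79  85  88  89  88  89  88  88  88  88  88  88
  88  88  87  87  88  88  88 100 106 106 106 105 106 106  90  75  81  96
 101 100 101 100 101 101 100 101 100 100 100 100 100  97  80  71  72  80
  95 102 102 101 101 101 101 101 101 101 101 102 101 101 102 101 102 101
 101 101 101]
row 192 [218 218 218 219 221 222 222 221 219 218 219 219 218 177 106  77  80  80
  80  81  87  91  90  89] [ 91  91  91  85  82  81  82  82  81  77 162 202 206 207 205 203 202 197
 197 197 197 196 197 198 200]
```

Emit:
{"op": "send_rows", "data": {
  "increments": [
    [4.0, [0.5, 0, 1.5], [0, 0, 0]],
    [4.0, [0.2, 0.05, 1.5], [0, 0, 0]],
    [4.0, [0, 0, 1.2], [0, 0, 0]],
    [4.0, [0, 0, 0], [0, 0, 0]],
    [4.0, [0, 0, 0], [0, 0, 0]]
  ]
}}

```text
clock: 37.1
position: [0.4983, -0.0305, 0.1157]
ee_rot: [2.451, 1.868, -0.117]
force: [0.9, 0.3, -1.5]
width: 0.49
gripper_force: 40.0
```

```bash
python3 -c "
from h import *
rt(0,-.0735,.065,-.095)"
```

```text
pos [ 0.4983 -0.0305  0.1157] shift [ 0.5  -0.07  5.04] turn [-0.     0.    -0.002] F [ 0.9  0.3 -1.5] w 0.49 j [-0.67  0.45  0.75  2.03 -0.3   0.81 -0.02]
```

Emit:
{"op": "send_rows", "data": {
  "increments": [
    [4.0, [0.1, -0.05, 1.0], [0, 0, 0]],
    [4.0, [0.1, 0, 1.0], [0, 0, 0]],
    [4.0, [0.1, 0, 1.0], [0, 0, 0]],
    [4.0, [0, 0, 0], [0, 0, 0]]
  ]
}}

```text
clock: 37.5
position: [0.4969, -0.0296, 0.0839]
ee_rot: [2.451, 1.87, -0.12]
force: [-0.2, 0.0, -1.2]
width: 0.494
gripper_force: 40.0
```

Emit:
{"op": "send_rows", "data": {
  "increments": [
    [4.0, [0.1, 0, 1.0], [0, 0, 0]],
    [4.0, [0.1, 0, 0.7], [0, 0, 0]],
    [4.0, [0, 0, 0], [0, 0, 0]],
    [4.0, [0, 0, 0], [0, 0, 0]]
  ]
}}

```text
clock: 37.9
position: [0.498, -0.0294, 0.068]
ee_rot: [2.45, 1.87, -0.117]
force: [0.7, -0.0, -2.1]
width: 0.494
gripper_force: 40.0
```

```bash
python3 -c "
from h import *
rt(0,-.0705,.055,-.095)"
```

```text
pos [ 0.498  -0.0294  0.068 ] shift [ 0.34 -0.01  1.28] turn [-0.     0.    -0.001] F [ 0.7 -0.  -2.1] w 0.494 j [-0.61  0.53  0.69  2.07 -0.36  0.71  0.03]
```

Emit:
{"op": "send_rows", "data": {
  "increments": [
    [4.0, [0.25, 0, 0.4], [0, 0, 0]],
    [4.0, [0, 0, 0], [0, 0, 0]],
    [4.0, [0, 0, 0], [0, 0, 0]]
  ]
}}

```text
clock: 38.2
position: [0.4986, -0.0271, 0.064]
ee_rot: [2.45, 1.87, -0.116]
force: [-0.8, 0.4, -1.8]
width: 0.491
gripper_force: 40.0
```

```bash
python3 -c "
from h import *
rt(0,-.0705,.045,-.095)"
```

```text
pos [ 0.4986 -0.0271  0.064 ] shift [ 0.17 -0.01  1.89] turn [-0.    -0.    -0.001] F [-0.8  0.4 -1.8] w 0.491 j [-0.61  0.53  0.69  2.07 -0.37  0.7   0.03]
```

Now go down past the end wall in small steps.

Emit:
{"op": "send_rows", "data": {
  "increments": [
    [4.0, [0.05, 0, 0.5], [0, 0, 0]],
    [4.0, [0.05, 0, 0.5], [0, 0, 0]],
    [4.0, [0, 0, 0], [0, 0, 0]]
  ]
}}

```text
clock: 38.5
position: [0.4981, -0.0271, 0.0532]
ee_rot: [2.45, 1.87, -0.118]
force: [-0.5, 0.5, -1.5]
width: 0.497
gripper_force: 40.0
```

Emit:
{"op": "send_rows", "data": {
  "increments": [
    [4.0, [0.05, 0, 0.5], [0, 0, 0]],
    [4.0, [0, 0, 0], [0, 0, 0]]
  ]
}}

```text
clock: 38.7
position: [0.4983, -0.0271, 0.0484]
ee_rot: [2.45, 1.87, -0.117]
force: [-0.8, 0.7, -0.6]
width: 0.495
gripper_force: 40.0
```

```bash
python3 -c "
from h import *
rt(0,-.0705,.0315,-.095)"
```

```text
pos [ 0.4983 -0.0271  0.0484] shift [0.16 0.02 1.68] turn [-0.001  0.    -0.001] F [-0.8  0.7 -0.6] w 0.495 j [-0.59  0.56  0.66  2.08 -0.39  0.67  0.05]
```

Emit:
{"op": "send_rows", "data": {
  "increments": [
    [4.0, [0.05, 0, 0.5], [0, 0, 0]],
    [4.0, [0.05, 0, 0.4], [0, 0, 0]],
    [4.0, [0, 0, 0], [0, 0, 0]]
  ]
}}

```text
clock: 39.0
position: [0.4983, -0.0271, 0.0393]
ee_rot: [2.45, 1.87, -0.118]
force: [0.9, -0.2, -1.4]
width: 0.495
gripper_force: 40.0
```

Emit:
{"op": "send_rows", "data": {
  "increments": [
    [4.0, [0, 0, 0.3], [0, 0, 0]],
    [4.0, [0, 0, 0], [0, 0, 0]]
  ]
}}

```text
clock: 39.2
position: [0.4984, -0.0273, 0.0366]
ee_rot: [2.45, 1.87, -0.117]
force: [0.8, -0.0, -1.4]
width: 0.497
gripper_force: 40.0
```

Emit:
{"op": "send_rows", "data": {
  "increments": [
    [4.0, [0, 0, 0.2], [0, 0, 0]],
    [4.0, [0, 0, 0], [0, 0, 0]]
  ]
}}

```text
clock: 39.4
position: [0.4984, -0.0275, 0.0347]
ee_rot: [2.45, 1.87, -0.117]
force: [0.4, 0.2, -1.4]
width: 0.495
gripper_force: 40.0
```

```bash
python3 -c "
from h import *
rt(0,-.0705,.0315,-.095)"
```

```text
pos [ 0.4984 -0.0275  0.0347] shift [ 0.05 -0.    0.32] turn [-0.    -0.    -0.001] F [ 0.4  0.2 -1.4] w 0.495 j [-0.58  0.58  0.64  2.09 -0.41  0.64  0.06]
```

Emit:
{"op": "send_rows", "data": {
  "increments": [
    [4.0, [0, 0, 0.2], [0, 0, 0]],
    [4.0, [0, 0, 0], [0, 0, 0]]
  ]
}}

```text
clock: 39.6
position: [0.4984, -0.0277, 0.0327]
ee_rot: [2.45, 1.87, -0.117]
force: [-0.1, -0.4, -0.9]
width: 0.493
gripper_force: 40.0
```

Emit:
{"op": "send_rows", "data": {
  "increments": [
    [4.0, [0, 0, 0.15], [0, 0, 0]],
    [4.0, [0, 0, 0], [0, 0, 0]]
  ]
}}

```text
clock: 39.8
position: [0.4984, -0.0278, 0.0312]
ee_rot: [2.45, 1.87, -0.117]
force: [0.5, -0.3, -0.3]
width: 0.489
gripper_force: 40.0
```

Emit:
{"op": "send_rows", "data": {
  "increments": [
    [6.5, [0, 0, 0], [0, 0, 0]],
    [6.5, [0, 0, 0], [0, 0, 0]],
    [6.5, [0, 0, 0], [0, 0, 0]],
    [6.5, [0, 0, 0], [0, 0, 0]]
  ]
}}

```text
clock: 40.2
position: [0.4986, -0.0278, 0.0315]
ee_rot: [2.45, 1.87, -0.116]
force: [0.5, -0.3, 0.4]
width: 0.704
gripper_force: 0.0
```

Emit:
{"op": "send_rows", "data": {
  "increments": [
    [9.18, [-0.1, 0, -1.0], [0, 0, 0]],
    [9.18, [-0.3, 0, -3.0], [0, 0, 0]],
    [9.18, [-0.4, 0, -4.0], [0, 0, 0]],
    [9.18, [-0.4, 0, -4.0], [0, 0, 0]],
    [9.18, [-1.5, 0, -2.0], [0, 0.095, 0]]
  ]
}}

```text
clock: 40.7
position: [0.4973, -0.0351, 0.176]
ee_rot: [2.486, 1.92, 0.005]
force: [0.4, 0.5, -0.5]
width: 0.994
gripper_force: 0.0
```

Emit:
{"op": "send_rows", "data": {
  "increments": [
    [9.18, [-3.5, 0, 0], [0, 0, 0]],
    [9.18, [-3.0, 0, 0], [0, 0, 0]],
    [9.18, [-1.0, 0, 0], [0, 0, 0]],
    [9.18, [0, 0, 0], [0, 0, 0]],
    [9.18, [0, 0, 0], [0, 0, 0]]
  ]
}}

```text
clock: 41.2
position: [0.4753, -0.1122, 0.1734]
ee_rot: [-2.496, -1.906, -0.0]
force: [-0.1, 0.9, -0.9]
width: 1.0
gripper_force: 0.0
```

```bash
python3 - <<'E'
from h import *
rt(0,-.16,.175)
im=arm.get_image("wrist");cv2.imwrite("pics/w10.png",im[:,:,::-1]);g=im.mean(2).astype(int)
P=arm.camera_params("wrist");a=BY+.005
W=lambda x,y,z: C+x*np.array([np.sin(a),-np.cos(a),0])+y*np.array([np.cos(a),np.sin(a),0])+[0,0,z]
for n,q in(("far top rim",W(0,-.019,.067)),("near top rim",W(0,-.093,.067)),("wall in",W(0,-.095,.05)),("wall out",W(0,-.1,.05)),("upr top front",W(0,-.017,.095)),("upr top back",W(0,.005,.095)),("L far",W(-.023,-.019,.044)),("R far",W(.023,-.019,.044)),("L near",W(-.023,-.09,.044)),("R near",W(.023,-.09,.044))):print(n,proj(P,q).round(1))
for k in(270,278,286): print("col",k,"rows 0-70",g[0:70,k],"rows 110-155",g[110:155,k])
for r in (45,70,95,115): print("row",r,g[r,240:262],g[r,294:320])
E
```

```text
pos [ 0.4753 -0.1122  0.1734] shift [-0.14 -0.   -0.16] turn [-0.    -0.001 -0.001] F [-0.1  0.9 -0.9] w 1.0 j [-0.49  0.33  0.79  2.01 -0.29  0.92  0.19]
far top rim [[277.9  38.1]]
near top rim [[277.9 135. ]]
wall in [[277.9 137.2]]
wall out [[277.9 142.8]]
upr top front [[277.8  22.5]]
upr top back [[277.8 -14.1]]
L far [[251.2  46.4]]
R far [[304.5  46.3]]
L near [[253.  131.6]]
R near [[302.9 131.5]]
col 270 rows 0-70 [149 150 150 150 150 150 150 150 151 151 150 150 150 150 150 151 151 151
 151 152 151 136 118  98  67  55  56  56  55  55  55  56  55  42  42  47
  55  52 102 119 119 119 118 119 119 119 119 118 118 119 132 133 132 133
 132 133 131 132 133 132 132 133 133 132 131 132 132 132 132 132] rows 110-155 [130 128 123 122 121 122 121 121 122 121 122 121 122 121 122 122 121 121
 121 122 122 122 121 121 124 128 124 168 155 130 130 130 150 146 140 143
 144 143 143 145 145 145 144 142 144]
col 278 rows 0-70 [148 149 150 150 150 150 150 150 150 151 152 151 151 151 150 151 151 151
 150 151 151 136 118  96  63  55  55  55  55  56  56  51  38  35  34  36
  36  54 132 132 132 131 1
[... 930 characters left out ...]
02  95  89  89  81 121 191 219 219 218 219 219 219
 220 219 219 219 219 219 219 219]
row 70 [150 169 170 170 138 152 203 218 203 192 172 111  73  82  84  94 103 104
 104 103 114 120] [122 115 113 114 113 107  98  96  91  81 173 219 219 218 212 183 161 162
 170 175 175 173 174 174 175 175]
row 95 [120 120 120 120 120 119 164 185 185 186 186 140  78  77  83  87  99 104
 102 104 109 116] [119 113 113 114 113 104  95  95  83 120 192 219 219 219 198 171 167 166
 170 171 167 165 163 163 166 170]
row 115 [107 107 107 106 103 103 123 153 164 163 163 150 100  59  66  74  87  95
  96  96  99 106] [119 113 113 113 110 101  95  93  83 146 203 219 219 211 179 159 161 170
 174 175 177 178 179 179 177 176]
```

```bash
python3 -c "
from cell import arm
print(arm.sign_off())"
```

```text
the job is handed in; nothing more can be done
None
```

The elbow, bracket and coupling are packed in the box and released, and the job is handed in at about 41 s; the coupling jammed tilted on the first try and had to be lifted out and reinserted, and a last numeric camera check put it and the bracket's upright within about 1 mm of home (the elbow was last checked before the coupling went in).

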